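# Hang the wire basket on the draining stand's two latch hooks

### The job

Pick up the wire basket by its black grip and hang it on the draining stand: press both ends of its top bar gently down into the two hooks until each spring latch has snapped shut over the bar. The hooks were clamped by eye and do not sit at quite the same height, so make sure, while you still hold the basket, that the bar rests in the bottom of both hooks, then let go and leave it hanging; do not press hard on either hook, the clamps would slip, and do not disturb the things around.

Things in the scene. Friction and masses are not known exactly. Their poses are not given: they have to be found in the camera images.
- basket: Loose basket of bright wire, 0.35 kg, 240 mm wide (its y), 90 deep (x), front 60 high. Origin: centre of its underside, z up. Its back (x = +45 mm) rises to a round hanging bar, 7 mm thick, along y at x = 45, z = 150 mm, ending in 15 mm balls at y = +/-165 mm. Back uprights at y = +/-60 and +/-120; the bar is free from y = 123 to 157 mm on each side, where the hooks go.
- basket_grip (a point): Centre of the basket's grip, a black plastic block on the middle of the hanging bar: 14 mm thick (basket x), 64 mm wide (y), 36 mm high (z). It is at basket x = 45, y = 0, z = 172 mm, so 22 mm above the bar's axis. Take it from above, across its thickness.
- bar_left (a point): Point on the axis of the hanging bar, at basket x = 45, y = +141, z = 150 mm, that belongs in the left hook (+y).
- bar_right (a point): Point on the axis of the hanging bar, at basket x = 45, y = -141, z = 150 mm, that belongs in the right hook (-y).
- stand: Fixed steel draining stand. Origin: on the worktop midway between its posts, z up; its front, with the hooks, looks along its own -x. Posts 16 mm thick, 293 high, at y = +/-141 mm. Feet from 120 mm ahead of the posts to 45 behind, 13 high. At z = 120 mm a rail joins the posts, its front 20 mm ahead of the post axes: the hung basket's back leans on it. Above it there is nothing between the posts.
- post_left: Left post (+y of the stand) with its clamp, hook and latch; the right one is alike. Origin: on the worktop, on the post's axis; axes as the stand's. The hook, 12 mm wide in y, opens upward. Ahead (-x) of the post axis: shank face 15 mm, flat bottom 22 to 30, inner face of the tip 36, flared lip to 45 mm, this 29 mm above the seated bar's axis. Lower the bar at 26 to 30 mm ahead.
- post_right: Right post (-y of the stand), same hook. The axis of a bar seated in a hook lies 22 to 31 mm ahead of the post axis, nominally 225 mm above the worktop. But each clamp was set by hand, up to 12 mm higher or lower, each for itself; no reading tells this (the post's pose does not), it must be felt. The clamps hold up to 15 N of push a side; never press harder.
- latch_left (a joint): Left hook's spring latch: a dark tongue, 26 mm long, pivoted 17 mm ahead of the post axis, 36 mm above the seated bar's axis; it shuts the mouth against the inside of the tip. 0 = shut. The bar coming down folds it back towards the shank (to 0.8 rad), 3 to 6 N a side. It snaps shut over the bar before the bar is at the bottom. Also shut before the bar has reached it.
- latch_right (a joint): Right hook's spring latch, the same as the left. A bar coming down meets the shut latch with its axis about 30 mm above its seated height; the latch snaps shut again when the bar is still some 6 to 12 mm above the bottom, so a shut latch alone does not mean that the bar is down; it then keeps the bar from rising out.
- custard_cup: Bystander: paper cup of custard, 58 mm wide, 44 mm high. Origin: centre of its underside. Not to be moved.
- small_ring: Bystander: steel ring cutter, 55 mm wide, 31 mm high. Origin: centre of its underside. Not to be moved.
- paper_cups: Bystander: upright stack of empty paper cups, 60 mm wide, 86 mm high. Origin: centre of its underside. Not to be moved.

How it is judged:
By the outcome, as a careful person would: the job done as asked, in the order asked, and still so for the second after the job is handed in, with the robot touching nothing.
It also fails if it takes over 69 s, if anything falls off the work surface, if the arm or the gripper's body presses on something with over 40 N, if the wrist force passes 120 N, or if a joint passes its speed limit or range.

### The arm

A 7-joint arm with a two-finger parallel gripper is mounted at the origin on a cart in front of the work surface, level with it; the furniture and walls round the work are solid. World frame = base frame: x ahead of the robot, y to its left, z up, the work surface at z = 0. Lengths are in m, angles in rad, forces in N, time in s.
With the tool pointing down it reaches from about 0.425 to 0.8 m from the base axis. Payload 8.3 kg.
Tool frame: the origin (TCP) lies midway between the tips of the shut fingers; the grasp point (between the pads) lies 19 mm behind it (robot.tcp_to_grasp is the distance from the TCP to the grasp point, in m); z points along the fingers, x is the direction in which the jaws open and shut, and the axes are right-handed (so a half turn about z gives the same grasp; the last joint's range is limited). The gripper opens to 85 mm and grips with 20 to 120 N. Pads are 22 mm wide; open, the fingers measure 114 mm over their backs; the gripper's body (76 mm by 85 mm) begins 54 mm behind the grasp point. The pads swing forward as they close: fully open they stand 13 mm farther back than shut.
Start: joints at [1.125, 0.383, 0.016, 1.37, -0.006, 1.388, -0.046], TCP at [0.233, -0.58, 0.231] pointing down, gripper open.
Joint ranges: [-2.95, 2.95], [-0.25, 2.06], [-1.52, 1.56], [0.18, 2.33], [-1.44, 4.58], [0.02, 2.06], [-3.01, 3.01]. Speed limits (rad/s): [2.39, 2.39, 3.01, 3.01, 3.14, 3.14, 3.14].

### API

Orientations are given as a unit quaternion [w, x, y, z].
In Python, from station import readout, read_camera, camera_info, order, silhouettes, robot gives the robot as it stands. The module is installed in compiled form; this text tells all that it offers.
- The arm moves only by the tool jog_arm, never from a script. Its argument "motion" is a list of rows, each a list of 6 numbers: the shift along the tool's x, y, z in mm, then the turn, a rotation vector about the tool's x, y, z in degrees. In form: [[dx, dy, dz, wx, wy, wz], ...]. A call has 1 to 20 rows; each row shifts and turns the commanded pose from where the row before left it, along the tool's axes as they then stand; what a row does not reach is not made up. A row lasts 1/10 s, in which the tool goes at most 50 mm and 8.59 degrees, less where a joint would pass 70% of its speed; a pose out of reach is approached as far as the arm can. A call is refused whole if a number of a shift passes 50 or a number of a turn 8.59, either way. A call with a gripper value outside its range is refused whole. "gripper" is the opening, from -1 (shut) to 1 (fully open), set as the call begins (left out, the last holds). The fingers move at their own pace and stop on an object; the grip force is fixed at half the most. Time passes only in rows, so rows that do not move let the fingers close. It gives the time, the measured TCP pose, the force and the opening at its end, in the units of the state.
- readout.get_obs(): the state, without advancing time (a new reading comes with each control period).
- read_camera(name): name is "scene" or "top" or "wrist"; returns the picture (384x512x3 uint8, red, green, blue); there is no depth.
- camera_info(name): a dict with "vertical_fov" (degrees; the focal length in pixels is half the picture's height over the tangent of half this angle, whatever the lens; pixels are square), "cx", "cy" (the principal point, pixels), "view" (4x4, takes a point from world to camera coordinates). Camera axes: x right, y down, z forward; pixel columns grow to the right and rows downward; lengths in m; the calibration is good to about 2 mm. A picture is of the moment at which its call begins: read the wrist's pose just before it. camera_info takes no time and is no camera call; for the wrist camera it gives the pose at the moment of the call.
- order.close_job(): hands the job in, once; it reports no verdict.
Trained networks look in the newest picture that a camera, given by its name, has taken for a name from the list of things; names that differ only in an ending like _2 or _b are one class to them, and where a whole thing is asked for, a point or a joint stands for the part that bears it (a point fixed in the world has none). Each returns a list of dicts, best first, with "conf" (0 to 1); they miss things now and then, are a little off and sometimes report something else, mostly with a low value. They report only what shows in the picture. A call takes as long as a camera call.
- silhouettes(camera, query): "mask" (384x512 bool, what is visible of it) and "box" ([centre column, centre row, width, height] in pixels, round what is visible of it).
The state is a dict: "t": time; "joint_positions": joint angles; "dq": joint speeds; "effort": joint torques, N m; "tool_pos": TCP position; "orientation": TCP orientation; "force": force on the tool from outside, world axes, zero at the start; "moment": the same for the moment, N m; "opening": finger opening in m.
Only numpy, scipy, OpenCV 4.12 (cv2) and the standard library are available. Lean on these libraries where they do the work, as an engineer would, in place of code of your own. Each camera call takes 0.05 s, during which the arm holds its last target.

## Working session

There is one attempt and no reset: what is moved stays moved. The work goes in short steps, Python scripts to look and compute and a tool call to move; the robot and the scene stay as the last step left them, time stands still between calls to the robot, and variables do not carry over. Pictures are saved under pics/ and viewed, and the job is handed in when it is done.

Besides the shell and the picture viewer there is one more tool, called after ">>>" as a command line: name --pt "numbers of a row" for each row, then --argument value for the rest. jog_arm: Moves the arm, as the interface text tells. Its arguments: {"type":"object","properties":{"motion":{"type":"array","items":{"type":"array","items":{"type":"number"}}},"gripper":{"type":"number"}},"required":["motion"]}

```bash
mkdir -p pics; ls; python3 - <<'E'
from station import *
import cv2
o=readout.get_obs()
print({k:(v if not hasattr(v,'__len__') else [round(float(x),3) for x in v]) for k,v in o.items()})
for n in ["scene","top","wrist"]:
    im=read_camera(n); cv2.imwrite(f"pics/{n}0.png",im[:,:,::-1])
    c=camera_info(n); print(n,c)
E
```

```text
pics
{'t': 0.0, 'joint_positions': [1.125, 0.384, 0.016, 1.371, -0.006, 1.388, -0.046], 'dq': [-0.0, 0.001, 0.001, 0.0, 0.0, -0.002, 0.001], 'effort': [-0.001, -62.761, 0.844, -37.182, 0.016, 0.014, -0.0], 'tool_pos': [0.233, -0.579, 0.23], 'orientation': [-0.001, 0.829, -0.56, -0.001], 'force': [-0.787, 0.686, 0.066], 'moment': [-0.036, 0.003, 0.022], 'opening': 0.08529110551245289}
scene {'vertical_fov': 44.78775878465139, 'cx': 258.8303918482563, 'cy': 192.9690818103908, 'view': array([[-0.90121192, -0.43308778,  0.01587614,  0.48427395],
       [-0.27304688,  0.53897238, -0.79684012,  0.34858253],
       [ 0.33654492, -0.72245674, -0.6039816 ,  1.25766588],
       [ 0.        ,  0.        ,  0.        ,  1.        ]])}
top {'vertical_fov': 54.53771834047072, 'cx': 255.1459347341026, 'cy': 186.61173554389427, 'view': array([[-0.10788388, -0.9941548 , -0.00416044, -0.04192177],
       [-0.97288404,  0.10643498, -0.20534908,  0.63006911],
       [ 0.20459159, -0.01810623, -0.97867995,  1.07539369],
       [ 0.        ,  0.        ,  0.        ,  1.        ]])}
wrist {'vertical_fov': 66.21866000508011, 'cx': 254.9528055555828, 'cy': 187.51947942437369, 'view': array([[ 3.73448578e-01, -9.27650527e-01, -8.11330288e-04,
        -6.24358331e-01],
       [-8.79021905e-01, -3.54151115e-01,  3.19213846e-01,
        -3.99113322e-02],
       [-2.96406226e-01, -1.18496780e-01, -9.47682364e-01,
         3.79802492e-01],
       [ 0.00000000e+00,  0.00000000e+00,  0.00000000e+00,
         1.00000000e+00]])}
```

View pics/scene0.png

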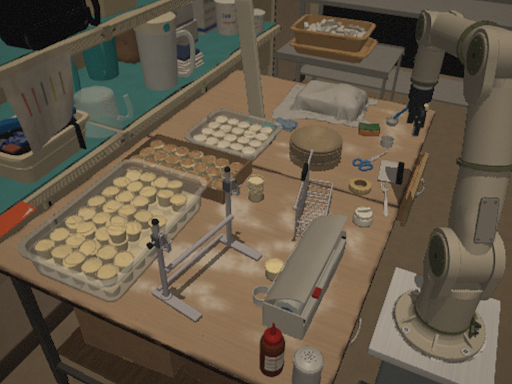

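View pics/top0.png

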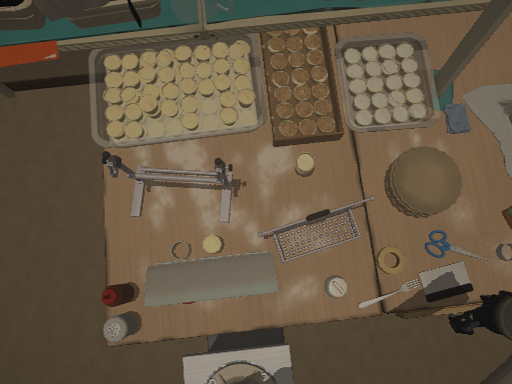

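View pics/wrist0.png

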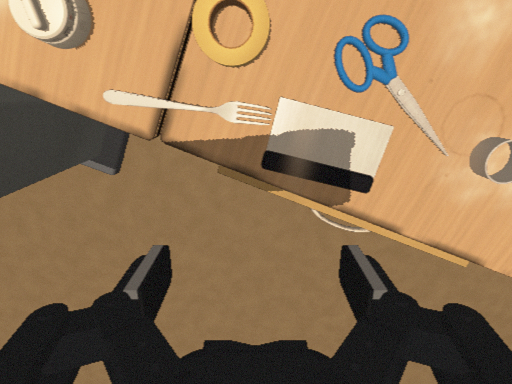

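The views show the stand at top-image (180,180), with its feet towards the robot. The basket is at (315,235), its bar running from (262,235) to (372,198) and its grip at (318,214). I'll run the networks and zoom in.

```bash
python3 - <<'E'
from station import *
import cv2, numpy as np, pickle
out={}
ims={n:read_camera(n) for n in("top","scene")}
for n in("top","scene"):
    for q in["basket","basket_grip","stand","post_left","post_right","latch_left","latch_right","custard_cup","small_ring","paper_cups"]:
        r=silhouettes(n,q); out[n,q]=r
        for d in r[:2]:
            ys,xs=np.nonzero(d["mask"]); print(n,q,round(d["conf"],2),np.round(d["box"],1),round(xs.mean(),1),round(ys.mean(),1),len(xs))
pickle.dump((ims,out),open("sil.pkl","wb"))
t=ims["top"][:,:,::-1]; s=ims["scene"][:,:,::-1]
cv2.imwrite("pics/t1.png",cv2.resize(t[130:270,95:255],None,fx=5,fy=4.0 if 0 else 4.2,interpolation=cv2.INTER_CUBIC))
cv2.imwrite("pics/t2.png",cv2.resize(t[180:300,240:400],None,fx=5,fy=5,interpolation=cv2.INTER_CUBIC))
cv2.imwrite("pics/s1.png",cv2.resize(s[160:325,140:270],None,fx=3.6,fy=3.6,interpolation=cv2.INTER_CUBIC))
cv2.imwrite("pics/s2.png",cv2.resize(s[140:250,240:400],None,fx=5,fy=5,interpolation=cv2.INTER_CUBIC))
print(readout.get_obs()["t"])
E
```

```text
top basket 0.95 [316.9 228.7 113.6  65.3] 316.6 227.4 1123
top basket_grip 0.72 [322.4 229.8  96.9  63.3] 311.6 223.2 662
top basket_grip 0.19 [211.2 244.2  16.5  20.1] 211.6 243.3 297
top stand 0.89 [169.7 185.8 127.6  73.1] 172.5 179.9 2343
top post_left 0.73 [121.7 167.6  41.7  31.5] 116.6 165.4 478
top post_left 0.5 [181.2 249.2  18.3  12.9] 180.0 249.3 54
top post_right 0.74 [225.1 172.2  16.7  30.7] 222.7 173.0 318
top latch_right 0.44 [122.7 167.   42.3  29. ] 117.1 165.6 427
top custard_cup 0.7 [210.2 244.4  17.6  19.8] 211.6 243.3 287
top small_ring 0.67 [183.2 252.5  18.7  15.2] 179.8 252.0 75
top paper_cups 0.84 [303.1 160.1  25.5  20.6] 304.3 163.0 372
scene basket 0.73 [313.4 194.1  43.6  84.2] 307.6 194.8 775
scene basket_grip 0.73 [310.8 196.5  37.3  73.2] 302.9 196.1 643
scene stand 0.82 [201.9 243.4 110.6 152.1] 195.8 249.4 2715
scene stand 0.49 [160.6 259.4  29.   79.9] 160.1 254.1 806
scene post_left 0.58 [158.5 259.2  26.   84.5] 160.0 254.2 789
scene post_right 0.84 [230.7 206.1  23.5  74.2] 228.7 199.3 545
scene custard_cup 0.78 [273.9 268.5  19.   21. ] 272.8 267.6 287
scene small_ring 0.72 [261.3 296.9  13.4  25. ] 258.3 294.4 176
scene small_ring 0.53 [314.8 191.6  40.8  86.4] 307.4 197.9 918
scene paper_cups 0.91 [254.9 187.8  13.5  30.6] 255.0 186.3 399
1.25
```

View pics/t1.png

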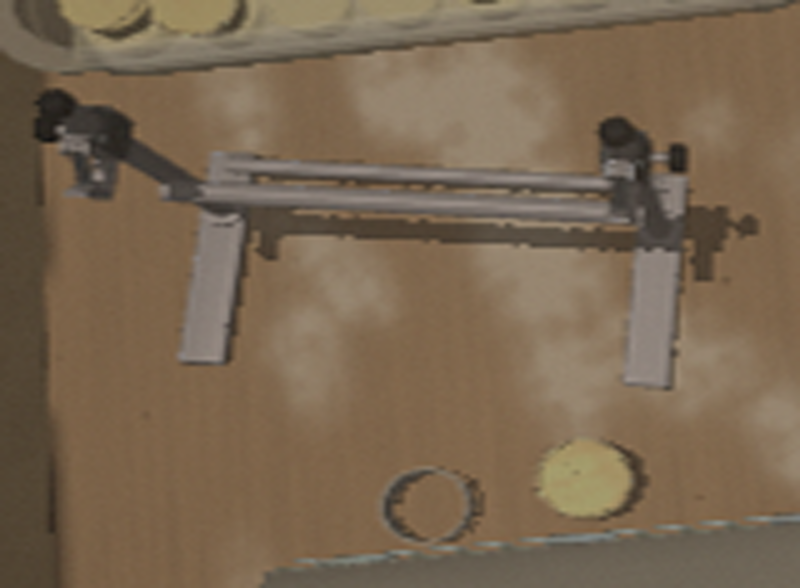

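View pics/t2.png

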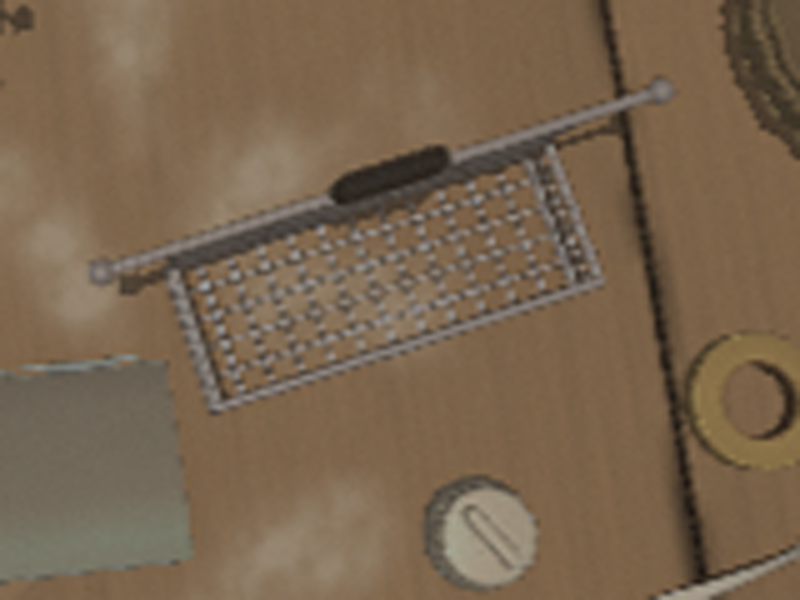

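View pics/s1.png

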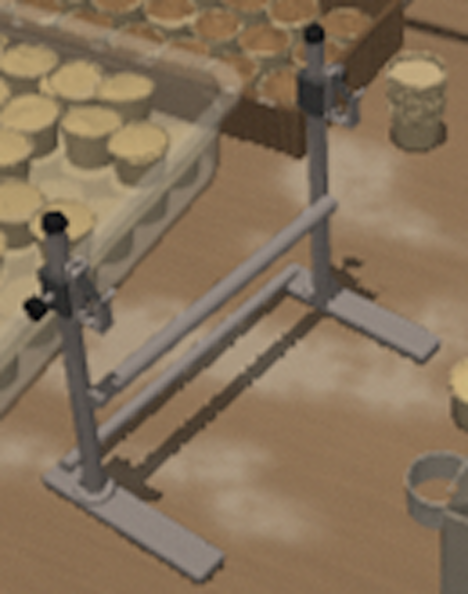

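View pics/s2.png

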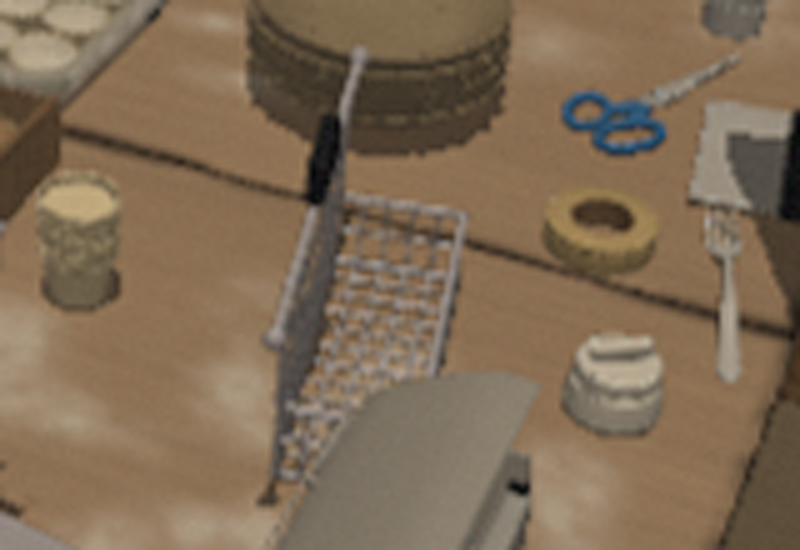

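```bash
cat > h.py <<'E'
import numpy as np
from scipy.optimize import least_squares
from scipy.spatial.transform import Rotation as R
def proj(ci,P):
    P=np.atleast_2d(P); f=192/np.tan(np.radians(ci["vertical_fov"])/2)
    c=P@ci["view"][:3,:3].T+ci["view"][:3,3]
    return np.c_[ci["cx"]+f*c[:,0]/c[:,2],ci["cy"]+f*c[:,1]/c[:,2]]
def ray(ci,uv,z):
    f=192/np.tan(np.radians(ci["vertical_fov"])/2)
    d=np.array([(uv[0]-ci["cx"])/f,(uv[1]-ci["cy"])/f,1]); V=ci["view"]
    o=-V[:3,:3].T@V[:3,3]; d=V[:3,:3].T@d
    return o+d*(z-o[2])/d[2]
def tf(p,P):
    P=np.atleast_2d(P).astype(float); c,s=np.cos(p[2]),np.sin(p[2])
    return np.c_[p[0]+c*P[:,0]-s*P[:,1],p[1]+s*P[:,0]+c*P[:,1],P[:,2]]
def fit(obs,x0):
    f=lambda p:np.concatenate([(proj(ci,tf(p,np.array(P)/1e3))-uv).ravel() for ci,P,uv in obs])
    r=least_squares(f,x0,loss="soft_l1"); return r.x,r.fun.reshape(-1,2)
E
python3 - <<'E'
from station import *
from h import *
T=camera_info("top");S=camera_info("scene")
B,rb=fit([(T,[(45,165,150),(45,-165,150),(-45,120,60),(-45,-120,60),(45,0,190)],[(260,233.8),(372,197.6),(282.8,261.2),(359.6,235.8),(317.6,214.8)]),
 (S,[(45,165,150),(45,-165,150)],[(294,207.2),(311.6,150.6)])],[.5,-.2,.3])
print("basket",B,np.degrees(B[2]));print(rb.round(1))
St,rs=fit([(T,[(0,141,293),(0,-141,293),(-120,141,13),(-120,-141,13)],[(105.6,152.9),(218.2,160),(135.2,215.8),(224.2,221.4)]),
 (S,[(0,141,293),(0,-141,293),(-120,141,13),(-120,-141,13)],[(154.6,221.3),(227.2,168.8),(198,317),(259,256.6)])],[.6,.2,0])
print("stand",St,np.degrees(St[2]));print(rs.round(1))
print("grip",tf(B,[.045,0,.172]),"balls",tf(B,[[.045,.165,.15],[.045,-.165,.15]]))
print("posts",tf(St,[[0,.141,0],[0,-.141,0]]),"target",tf(St,[-.028,0,0]))
for n,uv,z in(("custard",(211.6,243.3),.044),("ring",(181,250),.031),("pcups",(304.5,162),.086)):
    print(n,ray(T,uv,z))
E
```

```text
basket [ 0.45957661 -0.2768288   0.20070986] 11.499827601827896
[[-0.4 -0. ]
 [-0.6  0.2]
 [ 0.4 -0.4]
 [-0.3  0.1]
 [ 0.8 -1.1]
 [ 0.8  0.2]
 [ 0.4  0.5]]
stand [ 0.67539991  0.11851446 -0.17362727] -9.948109655737996
[[-0.9  0.2]
 [-0.7  0.1]
 [-0.7 -0.3]
 [-0.8 -0.1]
 [-0.1 -2.5]
 [ 0.1 -1.9]
 [ 0.9 -0.7]
 [ 1.2 -0.7]]
grip [[ 0.50367325 -0.26785738  0.172     ]] balls [[ 0.47077803 -0.10616971  0.15      ]
 [ 0.53656847 -0.42954506  0.15      ]]
posts [[ 0.69975854  0.25739447  0.        ]
 [ 0.65104129 -0.02036555  0.        ]] target [[0.6478209  0.12335164 0.        ]]
custard [0.46637134 0.03956811 0.044     ]
ring [0.45718849 0.13557209 0.031     ]
pcups [ 0.67729964 -0.26724812  0.086     ]
```

Both fits agree to about 1 px. Basket grip is at (0.504, -0.268), yaw 11.5°. Stand is at (0.675, 0.119), yaw -9.9°. I'm moving above the grip now.

>>> jog_arm --pt "-18.75 -36.75 -2 0 0 0" --pt "-18.75 -36.75 -2 0 0 0" --pt "-18.75 -36.75 -2 0 0 0" --pt "-18.75 -36.75 -2 0 0 0" --pt "-18.75 -36.75 -2 0 0 0" --pt "-18.75 -36.75 -2 0 0 0" --pt "-18.75 -36.75 -2 0 0 0" --pt "-18.75 -36.75 -2 0 0 0" --pt "-18.75 -36.75 -2 0 0 0" --pt "-18.75 -36.75 -2 0 0 0" --pt "0 0 0 0 0 -7.96" --pt "0 0 0 0 0 -7.96" --pt "0 0 0 0 0 -7.96" --pt "0 0 0 0 0 -7.96" --pt "0 0 0 0 0 -7.96" --pt "0 0 0 0 0 -7.96" --pt "0 0 0 0 0 -7.96" --pt "0 0 0 0 0 -7.96" --pt "0 0 0 0 0 -7.96" --pt "0 0 0 0 0 -7.96" --gripper 1

```text
t: 3.25
tool_pos: [0.5043, -0.2686, 0.2514]
orientation: [0.0, 0.995, 0.103, 0.0]
force: [0.5, -0.4, 0.2]
opening: 0.0856
```

```bash
cat >> h.py <<'E'
def toolax(o):
    q=np.array(o["orientation"]); return R.from_quat([q[1],q[2],q[3],q[0]]).as_matrix()
def show(o):
    M=toolax(o); print("t",round(float(o["t"]),2),"pos",np.round(o["tool_pos"],4),"yaw",np.degrees(np.arctan2(M[1,0],M[0,0])).round(2),"z",M[:,2].round(4),"xz,yz",M[2,:2].round(4),"F",np.round(o["force"],2),"M",np.round(o["moment"],3),"op",round(float(o["opening"]),4))
def delta(o,target):
    return (toolax(o).T@(np.array(target)-np.array(o["tool_pos"]))*1e3).round(1)
E
python3 - <<'E'
from station import *
from h import *
import cv2
o=readout.get_obs();show(o);print(o["joint_positions"])
print(delta(o,[.5037,-.2679,.25]))
W=camera_info("wrist"); im=read_camera("wrist"); 
B=[.4596,-.2768,.2007]
v=im[:,:,::-1].copy()
for P in tf(B,[[.045,0,.19],[.038,.032,.19],[.052,.032,.19],[.038,-.032,.19],[.052,-.032,.19],[.045,.165,.15],[.045,-.165,.15],[.045,.1,.15],[.045,-.1,.15]]):
    p=proj(W,P)[0]; print(p.round(1)); cv2.drawMarker(v,(int(p[0]),int(p[1])),(0,0,255),0,6,1)
cv2.imwrite("pics/w1.png",cv2.resize(v,None,fx=1.5,fy=1.5))
E
```

```text
t 3.25 pos [ 0.5043 -0.2686  0.2514] yaw 11.85 z [ 1.e-04  0.e+00 -1.e+00] xz,yz [0.0001 0.    ] F [ 0.5  -0.38  0.21] M [-0.036  0.036 -0.027] op 0.0856
[ 0.74602444  0.2848933  -0.39293777  1.47498381  0.10931195  1.40325798
  0.55604959]
[-0.5 -0.8  1.4]
[252.9 204.3]
[243.1 162.2]
[262.9 162.3]
[243.7 242.5]
[261.7 242.6]
[254.1 -39.1]
[252.5 335.9]
[253.7  62.7]
[252.7 283.8]
```

View pics/w1.png

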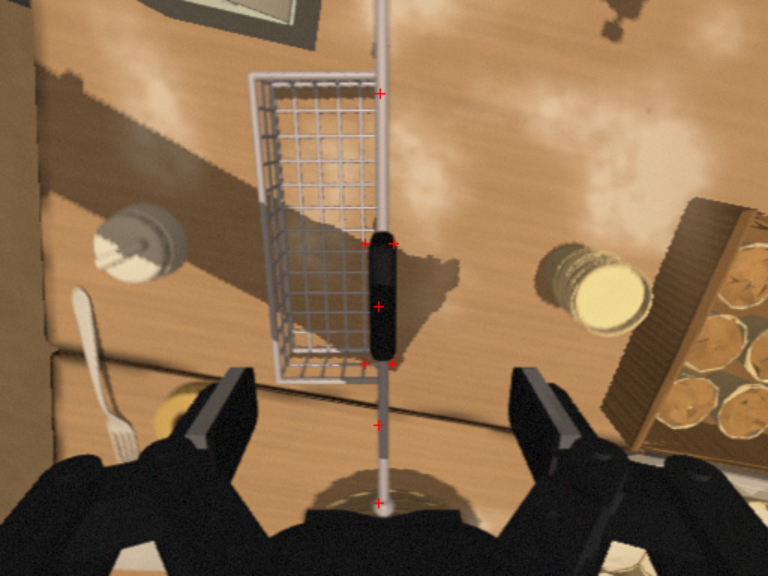

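The wrist view shows the grip at (255,197) px, within about 2 mm of the prediction: slightly +x and +y. I'm descending with that correction and closing.

>>> jog_arm --pt "1.3 -2.5 15 0 0 0.3" --pt "0 0 20 0 0 0" --pt "0 0 20 0 0 0" --pt "0 0 20 0 0 0" --pt "0 0 15 0 0 0" --pt "0 0 5 0 0 0" --pt "0 0 0 0 0 0"

```text
t: 4.0
tool_pos: [0.5048, -0.2657, 0.1558]
orientation: [-0.0, 0.995, 0.097, -0.001]
force: [1.3, -0.2, -1.0]
opening: 0.0854
```

>>> jog_arm --pt "0 0 0 0 0 0" --pt "0 0 0 0 0 0" --pt "0 0 0 0 0 0" --pt "0 0 0 0 0 0" --pt "0 0 0 0 0 0" --pt "0 0 0 0 0 0" --pt "0 0 0 0 0 0" --pt "0 0 0 0 0 0" --gripper -1

```text
t: 4.8
tool_pos: [0.5053, -0.266, 0.1567]
orientation: [0.0, 0.995, 0.098, 0.0]
force: [-0.7, -0.8, 5.3]
opening: 0.013
```

```bash
python3 - <<'E'
from station import *
from h import *
import cv2
o=readout.get_obs();show(o)
im=read_camera("wrist");cv2.imwrite("pics/w2.png",im[:,:,::-1])
E
```

```text
t 4.8 pos [ 0.5053 -0.266   0.1567] yaw 11.23 z [ 5.e-04 -3.e-04 -1.e+00] xz,yz [0.0005 0.0004] F [-0.74 -0.82  5.28] M [0.003 0.287 0.059] op 0.013
```

View pics/w2.png

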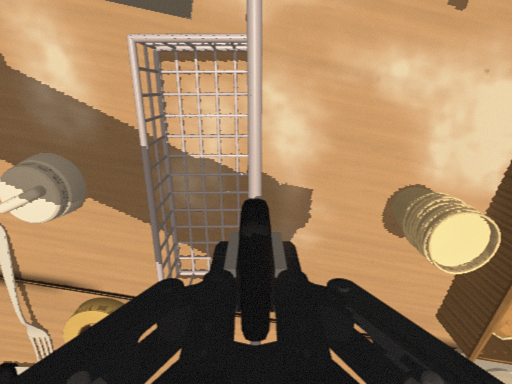

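The grip is held at 13 mm opening. Lifting.

>>> jog_arm --pt "0 0 -8 0 0 0" --pt "0 0 -18 0 0 0" --pt "0 0 -22 0 0 0" --pt "0 0 -25 0 0 0" --pt "0 0 -25 0 0 0" --pt "0 0 -25 0 0 0" --pt "0 0 -18 0 0 0" --pt "0 0 -9 0 0 0" --pt "0 0 0 0 0 0" --pt "0 0 0 0 0 0"

```text
t: 5.85
tool_pos: [0.5047, -0.2656, 0.3051]
orientation: [-0.001, 0.995, 0.098, -0.001]
force: [0.6, 0.2, -3.3]
opening: 0.013
```

```bash
python3 - <<'E'
from station import *
from h import *
import cv2
o=readout.get_obs();show(o)
St=[.6754,.1185,-.1736]
# waypoint 80mm ahead of seat
for a in(.028,.09): 
    p=tf(St,[-a,0,.307])[0]; print(a,p.round(4),delta(o,p))
E
```

```text
t 5.85 pos [ 0.5047 -0.2656  0.3051] yaw 11.24 z [-0.0016  0.001  -1.    ] xz,yz [-0.0014 -0.0013] F [ 0.58  0.2  -3.26] M [ 0.01  -0.139 -0.007] op 0.013
0.028 [0.6478 0.1233 0.307 ] [ 216.2 -353.6   -1.8]
0.09 [0.5868 0.134  0.307 ] [ 158.4 -376.    -1.7]
```

>>> jog_arm --pt "4 -10 0 0 0 0" --pt "10 -24 0 0 0 0" --pt "14.4 -34 0 0 0 0" --pt "15 -35 0 0 0 0" --pt "15 -35 0 0 0 0" --pt "15 -35 0 0 0 0" --pt "15 -35 0 0 0 0" --pt "15 -35 0 0 0 0" --pt "15 -35 0 0 0 0" --pt "15 -35 0 0 0 0" --pt "12 -31 0 0 0 0" --pt "8 -20 0 0 0 0" --pt "5 -12 0 0 0 0" --pt "0 0 0 0 0 3" --pt "0 0 0 0 0 5" --pt "0 0 0 0 0 5" --pt "0 0 0 0 0 5" --pt "0 0 0 0 0 3.2" --pt "0 0 0 0 0 0" --pt "0 0 0 0 0 0"

```text
t: 7.85
tool_pos: [0.5871, 0.1335, 0.306]
orientation: [0.0, 0.996, -0.086, -0.0]
force: [0.1, 0.4, -3.8]
opening: 0.0133
```

```bash
python3 - <<'E'
from station import *
from h import *
import cv2
o=readout.get_obs();show(o)
for n in("wrist","scene","top"):
    im=read_camera(n)[:,:,::-1]
    if n=="scene": im=cv2.resize(im[120:330,110:320],None,fx=2.8,fy=2.8,interpolation=2)
    if n=="top": im=cv2.resize(im[110:270,90:290],None,fx=3.7,fy=3.7,interpolation=2)
    if n=="wrist": im=cv2.resize(im,None,fx=1.5,fy=1.5)
    cv2.imwrite(f"pics/{n}3.png",im)
E
```

```text
t 7.85 pos [0.5871 0.1335 0.306 ] yaw -9.89 z [-5.e-04 -4.e-04 -1.e+00] xz,yz [-0.0005  0.0004] F [ 0.08  0.41 -3.85] M [-0.036 -0.133  0.   ] op 0.0133
```

View pics/wrist3.png

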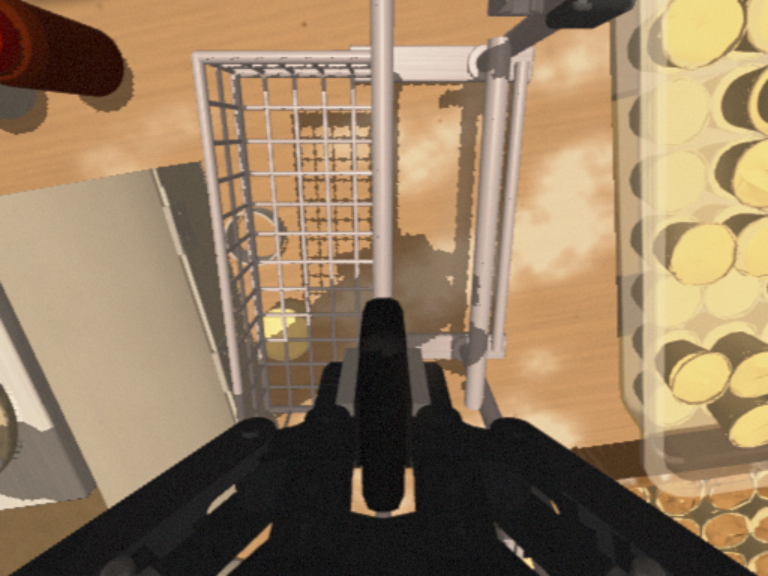

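View pics/scene3.png

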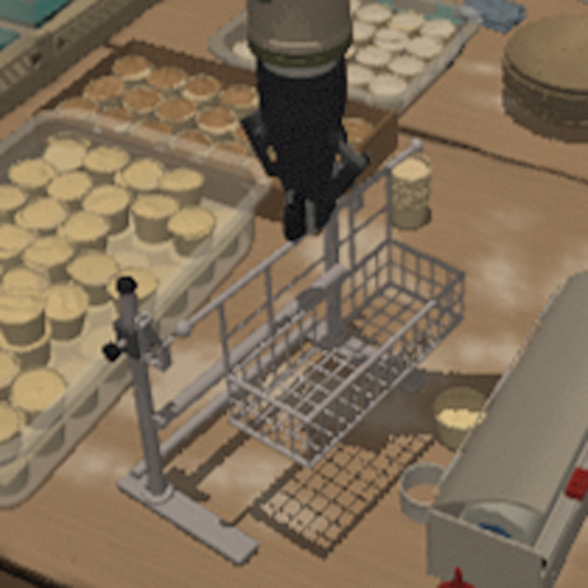

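View pics/top3.png

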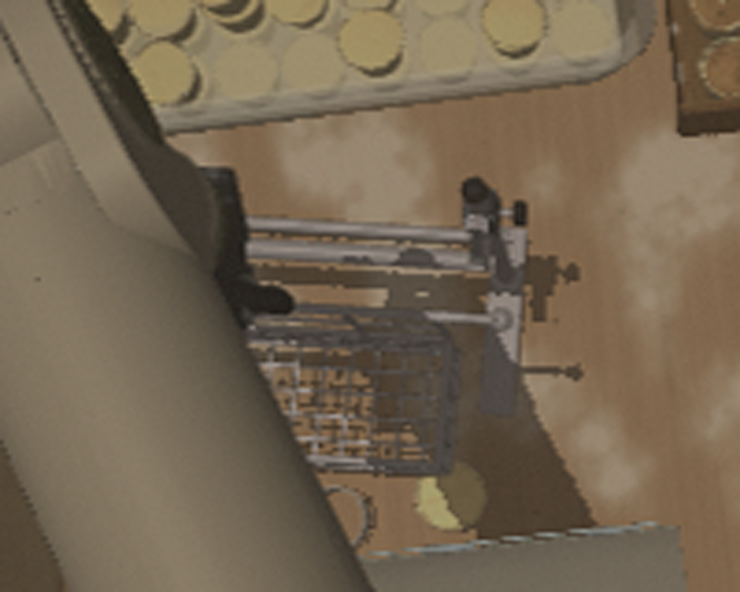

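The views show the basket level in front of the stand. Balls are at scene px (175,237) and (259,172), and the right ball is at top px (225,196). I'm checking its pose in the hand against the stand.

```bash
python3 - <<'E'
from station import *
from h import *
T=camera_info("top");S=camera_info("scene")
o=readout.get_obs()
zb=o["tool_pos"][2]-.1567+.15
zz=zb*1e3
P=[(0,165,zz),(0,-165,zz)]
b,r=fit([(T,P[1:],[(225.3,196)]),(S,P,[(175.2,237),(258.8,172.3)])],[.587,.13,-.17])
print(b,np.degrees(b[2]),r.round(2))
x=np.array([.5871,.1335,np.radians(-9.89)])
print("from tcp: T",proj(T,tf(x,np.array(P[1:])/1e3)),"S",proj(S,tf(x,np.array(P)/1e3)))
# tcp-frame offset
d=tf([0,0,-b[2]],[b[0]-x[0],b[1]-x[1],0]);print("bar centre minus tcp in bar frame",d)
St=[.6754,.1185,-.1736]
d=tf([0,0,-St[2]],[b[0]-St[0],b[1]-St[1],0]);print("bar centre in stand frame",d)
d=tf([0,0,-St[2]],[x[0]-St[0],x[1]-St[1],0]);print("tcp in stand frame",d)
# post tops per camera for x at z=.293
for n,c,uvs in(("T",T,[(105.6,152.9),(218.2,160)]),("S",S,[(154.6,221.3),(227.2,168.8)])):
  for uv in uvs: print(n,ray(c,uv,.293).round(4))
print("fit posttops",tf(St,[[0,.141,.293],[0,-.141,.293]]).round(4))
E
```

```text
[ 0.58585874  0.13183143 -0.17282466] -9.902123848546957 [[-0.38  0.14]
 [ 0.07 -0.14]
 [ 0.   -0.64]]
from tcp: T [[224.18369963 195.69073835]] S [[174.42256422 237.14640556]
 [258.12298957 171.84295277]]
bar centre minus tcp in bar frame [[-0.00093583 -0.00185717  0.        ]]
bar centre in stand frame [[-0.09049813 -0.00233535  0.        ]]
tcp in stand frame [[-0.08956373 -0.00047746  0.        ]]
T [0.7    0.2551 0.293 ]
T [ 0.6511 -0.022   0.293 ]
S [0.694  0.2647 0.293 ]
S [ 0.6466 -0.0118  0.293 ]
fit posttops [[ 0.6998  0.2574  0.293 ]
 [ 0.651  -0.0204  0.293 ]]
```

The measured bar in the stand frame is 90.5 mm ahead and 2 mm to -y, matching the TCP. Moving to 28 mm ahead.

>>> jog_arm --pt "5 -0.5 0 0 0 0" --pt "10 -0.5 0 0 0 0" --pt "12 -0.5 0 0 0 0" --pt "12 0 0 0 0 0" --pt "12 0 0 0 0 0" --pt "8 0 0 0 0 0" --pt "3.5 0 0 0 0 0" --pt "0 0 0 0 0 0" --pt "0 0 0 0 0 0" --pt "0 0 0 0 0 0"

```text
t: 9.0
tool_pos: [0.6487, 0.1248, 0.3066]
orientation: [-0.0, 0.996, -0.087, 0.0]
force: [0.3, 0.6, -3.4]
opening: 0.0135
```

```bash
python3 - <<'E'
from station import *
from h import *
import cv2
o=readout.get_obs();show(o)
for n in("wrist","scene","top"):
    im=read_camera(n)[:,:,::-1]
    if n=="scene": im=cv2.resize(im[140:300,130:270],None,fx=3.7,fy=3.7,interpolation=2)
    if n=="top": im=cv2.resize(im[130:230,190:270],None,fx=5,fy=5,interpolation=2)
    if n=="wrist": im=cv2.resize(im[:150,200:512],None,fx=2.5,fy=2.5)
    cv2.imwrite(f"pics/{n}4.png",im)
E
```

```text
t 9.0 pos [0.6487 0.1248 0.3066] yaw -9.94 z [ 3.e-04  1.e-04 -1.e+00] xz,yz [ 0.0002 -0.0002] F [ 0.26  0.57 -3.41] M [ 0.043 -0.119  0.058] op 0.0135
```

View pics/wrist4.png

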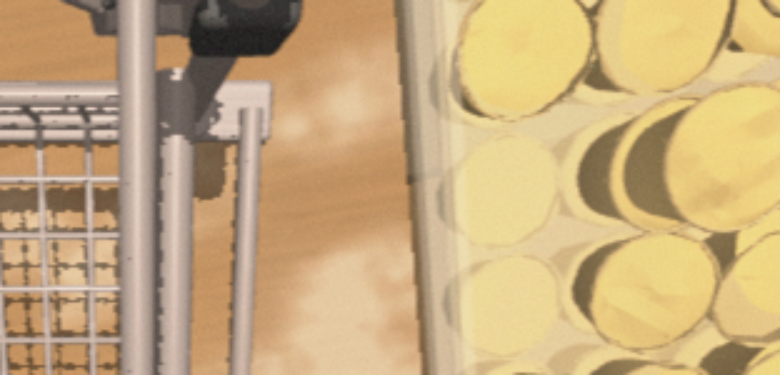

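View pics/scene4.png

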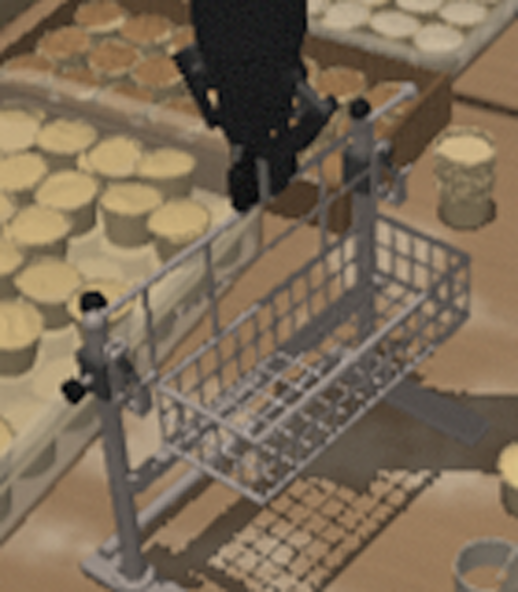

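View pics/top4.png

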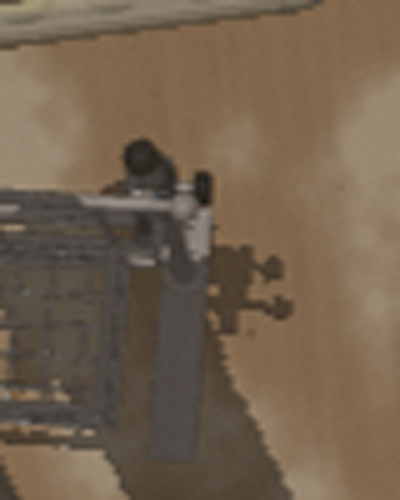

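```bash
python3 - <<'E'
from station import *
from h import *
T=camera_info("top");S=camera_info("scene")
St=[.6754,.1185,-.1736]
inv=lambda p:tf([0,0,-St[2]],[p[0]-St[0],p[1]-St[1],p[2]])[0]*1e3
print(inv(ray(T,(226.4,170.8),.2999)).round(1), "cap",inv(ray(T,(218.4,161.4),.293)).round(1))
print("cam",-T["view"][:3,:3].T@T["view"][:3,3])
x=[.6487-.001,.1248-.0018,np.radians(-9.94)]
P=tf(x,[[0,.165,.2999],[0,-.165,.2999],[0,-.141,.2999]])
print("T",proj(T,P).round(1),"S",proj(S,P).round(1))
q=tf(St,[[-.045,-.141,.254],[-.036,-.141,.25],[-.015,-.141,.25],[-.045,.141,.254],[-.015,.141,.25]])
print("hook lip T",proj(T,q).round(1),"S",proj(S,q).round(1))
E
```

```text
[ -27.5 -165.8  299.9] cap [  -3.2 -143.4  293. ]
cam [ 0.38844499 -0.0892668   1.18167594]
T [[ 92.3 162.6]
 [226.2 171. ]
 [216.4 170.4]] S [[155.3 226.4]
 [240.4 164.3]
 [235.2 168.1]]
hook lip T [[217.6 181.2]
 [218.1 178.2]
 [218.8 170.3]
 [108.2 174.3]
 [110.4 163.5]] S [[240.1 183.7]
 [237.6 183.7]
 [231.8 181.1]
 [169.5 238.3]
 [160.9 234.5]]
```

Bar ball measured at 27.5 mm ahead and y -166, so it's aligned. Descending to just above the first possible latch contact.

>>> jog_arm --pt "0 0 5 0 0 0" --pt "0 0 8 0 0 0" --pt "0 0 8 0 0 0" --pt "0 0 5 0 0 0" --pt "0 0 2 0 0 0" --pt "0 0 0 0 0 0" --pt "0 0 0 0 0 0" --pt "0 0 0 0 0 0"

```text
t: 9.95
tool_pos: [0.6492, 0.1246, 0.2788]
orientation: [-0.0, 0.996, -0.087, 0.0]
force: [-0.4, -0.4, -2.7]
opening: 0.0133
```

```bash
cat > s.py <<'E'
from station import *
from h import *
show(readout.get_obs())
E
python3 s.py
```

```text
t 9.95 pos [0.6492 0.1246 0.2788] yaw -9.97 z [ 7.e-04  3.e-04 -1.e+00] xz,yz [ 0.0006 -0.0004] F [-0.37 -0.42 -2.75] M [-0.026 -0.108  0.033] op 0.0133
```

>>> jog_arm --pt "0 0 2 0 0 0" --pt "0 0 2 0 0 0" --pt "0 0 0 0 0 0" --pt "0 0 0 0 0 0"

```text
t: 10.35
tool_pos: [0.649, 0.1245, 0.2742]
orientation: [0.0, 0.996, -0.087, -0.0]
force: [-0.2, 0.2, -3.1]
opening: 0.0132
```

```bash
python3 s.py
```

```text
t 10.35 pos [0.649  0.1245 0.2742] yaw -9.96 z [-2.e-04 -0.e+00 -1.e+00] xz,yz [-0.0002  0.0001] F [-0.2   0.25 -3.11] M [-0.014 -0.157 -0.001] op 0.0132
```

>>> jog_arm --pt "0 0 2 0 0 0" --pt "0 0 1 0 0 0" --pt "0 0 0 0 0 0" --pt "0 0 0 0 0 0"

```text
t: 10.75
tool_pos: [0.649, 0.1245, 0.2713]
orientation: [-0.0, 0.996, -0.087, -0.0]
force: [0.6, -0.1, -4.2]
opening: 0.0135
```

```bash
python3 s.py
```

```text
t 10.75 pos [0.649  0.1245 0.2713] yaw -9.96 z [-0.e+00  1.e-04 -1.e+00] xz,yz [-0.     -0.0001] F [ 0.56 -0.13 -4.18] M [-0.016 -0.072  0.045] op 0.0135
```

>>> jog_arm --pt "0 0 2 0 0 0" --pt "0 0 1 0 0 0" --pt "0 0 0 0 0 0" --pt "0 0 0 0 0 0"

```text
t: 11.15
tool_pos: [0.649, 0.1244, 0.2683]
orientation: [-0.0, 0.996, -0.087, -0.0]
force: [0.3, 0.2, -2.8]
opening: 0.0133
```

```bash
python3 s.py
```

```text
t 11.15 pos [0.649  0.1244 0.2683] yaw -9.97 z [-1.e-04  0.e+00 -1.e+00] xz,yz [-0.0001 -0.    ] F [ 0.27  0.19 -2.78] M [ 0.027 -0.068  0.047] op 0.0133
```

>>> jog_arm --pt "0 0 2 0 0 0" --pt "0 0 1 0 0 0" --pt "0 0 0 0 0 0" --pt "0 0 0 0 0 0"

```text
t: 11.55
tool_pos: [0.649, 0.1245, 0.2653]
orientation: [-0.0, 0.996, -0.087, -0.0]
force: [-0.5, 0.1, -3.5]
opening: 0.0135
```

```bash
python3 s.py
```

```text
t 11.55 pos [0.649  0.1245 0.2653] yaw -9.97 z [-1.e-04  1.e-04 -1.e+00] xz,yz [-0.0001 -0.    ] F [-0.53  0.1  -3.54] M [-0.013 -0.101 -0.007] op 0.0135
```

>>> jog_arm --pt "0 0 2 0 0 0" --pt "0 0 1 0 0 0" --pt "0 0 0 0 0 0" --pt "0 0 0 0 0 0"

```text
t: 11.95
tool_pos: [0.649, 0.1245, 0.2623]
orientation: [-0.0, 0.996, -0.087, -0.0]
force: [0.4, -0.5, -3.4]
opening: 0.0131
```

```bash
python3 s.py
```

```text
t 11.95 pos [0.649  0.1245 0.2623] yaw -9.97 z [-1.e-04  1.e-04 -1.e+00] xz,yz [-0.0001 -0.0001] F [ 0.39 -0.47 -3.39] M [-0.027 -0.112 -0.04 ] op 0.0131
```

>>> jog_arm --pt "0 0 2 0 0 0" --pt "0 0 1 0 0 0" --pt "0 0 0 0 0 0" --pt "0 0 0 0 0 0"

```text
t: 12.35
tool_pos: [0.649, 0.1245, 0.2593]
orientation: [0.0, 0.996, -0.087, -0.0]
force: [0.4, -0.4, -3.5]
opening: 0.013
```

```bash
python3 s.py
```

```text
t 12.35 pos [0.649  0.1245 0.2593] yaw -9.96 z [-1.e-04  0.e+00 -1.e+00] xz,yz [-0.0001  0.    ] F [ 0.43 -0.43 -3.46] M [-0.022 -0.071 -0.029] op 0.013
```

>>> jog_arm --pt "0 0 2 0 0 0" --pt "0 0 1 0 0 0" --pt "0 0 0 0 0 0" --pt "0 0 0 0 0 0"

```text
t: 12.75
tool_pos: [0.649, 0.1245, 0.2567]
orientation: [-0.0, 0.996, -0.087, 0.0]
force: [-1.3, 0.5, 0.3]
opening: 0.0135
```

```bash
python3 s.py; python3 - <<'E'
from station import *
import cv2
im=read_camera("scene")[:,:,::-1]
a=cv2.resize(im[200:270,135:195],None,fx=6,fy=6,interpolation=2);b=cv2.resize(im[150:220,205:265],None,fx=6,fy=6,interpolation=2)
cv2.imwrite("pics/s5.png",cv2.hconcat([a,b]))
im=read_camera("wrist")[:,:,::-1]
cv2.imwrite("pics/w5.png",cv2.resize(im[:150,200:400],None,fx=4,fy=4))
E
```

```text
t 12.75 pos [0.649  0.1245 0.2567] yaw -9.97 z [ 4.e-04  0.e+00 -1.e+00] xz,yz [ 0.0004 -0.0001] F [-1.25  0.53  0.35] M [-0.461  0.337 -0.237] op 0.0135
```

View pics/s5.png

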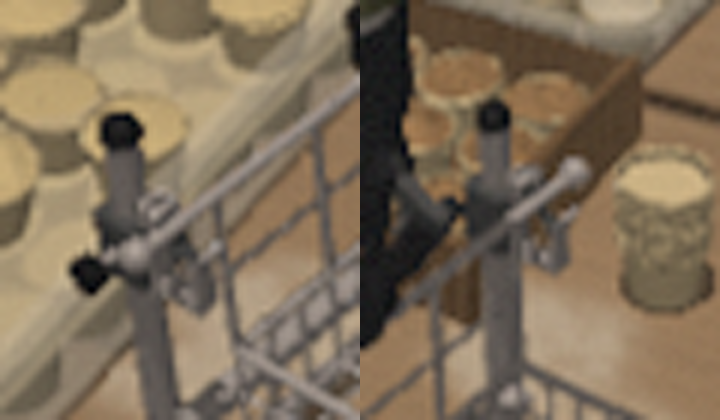

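View pics/w5.png

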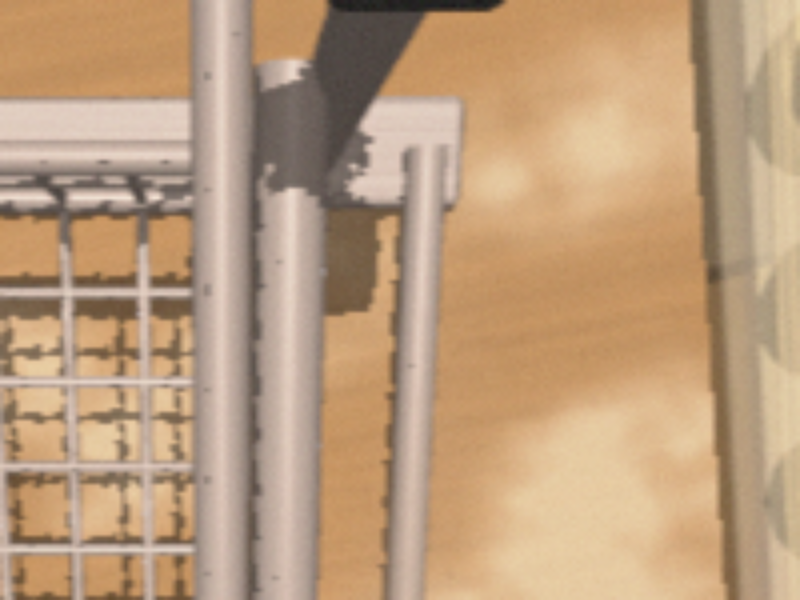

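Right latch contact felt: +3.7 N, and the moment points to -y. The bar was at z≈0.250, so the right seat is at about 0.221. Continuing gently.

>>> jog_arm --pt "0 0 1.5 0 0 0" --pt "0 0 1.5 0 0 0" --pt "0 0 0 0 0 0"

```text
t: 13.15
tool_pos: [0.649, 0.1248, 0.2548]
orientation: [-0.0, 0.996, -0.087, 0.001]
force: [-5.2, 0.4, 7.5]
opening: 0.013
```

```bash
python3 s.py
```

```text
t 13.15 pos [0.649  0.1248 0.2548] yaw -9.96 z [ 1.3e-03  7.0e-04 -1.0e+00] xz,yz [ 0.0011 -0.0009] F [-5.19  0.43  7.54] M [-0.157  1.093 -0.11 ] op 0.013
```

>>> jog_arm --pt "0 0 1.5 0 0 0" --pt "0 0 1.5 0 0 0" --pt "0 0 0 0 0 0"

```text
t: 13.45
tool_pos: [0.6489, 0.1254, 0.2521]
orientation: [-0.001, 0.996, -0.087, 0.001]
force: [-5.8, -0.2, 8.4]
opening: 0.0131
```

```bash
python3 s.py
```

```text
t 13.45 pos [0.6489 0.1254 0.2521] yaw -9.93 z [ 0.0015  0.0014 -1.    ] xz,yz [ 0.0012 -0.0016] F [-5.85 -0.17  8.41] M [ 0.178  1.236 -0.06 ] op 0.0131
```

Both latches are now engaged: about +11 N total with a balanced moment, i.e. 5–6 N a side. Continuing.

>>> jog_arm --pt "0 0 1.5 0 0 0" --pt "0 0 1.5 0 0 0" --pt "0 0 0 0 0 0"

```text
t: 13.75
tool_pos: [0.6485, 0.1258, 0.2487]
orientation: [-0.001, 0.996, -0.086, 0.0]
force: [-6.0, 2.2, 7.8]
opening: 0.0129
```

```bash
python3 s.py
```

```text
t 13.75 pos [0.6485 0.1258 0.2487] yaw -9.89 z [ 6.0e-04  1.8e-03 -1.0e+00] xz,yz [ 0.0003 -0.0019] F [-5.97  2.18  7.78] M [ 0.333  1.35  -0.029] op 0.0129
```

>>> jog_arm --pt "0 0 1.5 0 0 0" --pt "0 0 1.5 0 0 0" --pt "0 0 0 0 0 0"

```text
t: 14.05
tool_pos: [0.6483, 0.126, 0.2452]
orientation: [-0.001, 0.996, -0.086, -0.0]
force: [-6.7, 1.6, 6.4]
opening: 0.0131
```

```bash
python3 s.py
```

```text
t 14.05 pos [0.6483 0.126  0.2452] yaw -9.87 z [-3.0e-04  1.7e-03 -1.0e+00] xz,yz [-0.0006 -0.0017] F [-6.68  1.58  6.41] M [ 0.391  1.363 -0.062] op 0.0131
```

>>> jog_arm --pt "0 0 1.5 0 0 0" --pt "0 0 1.5 0 0 0" --pt "0 0 0 0 0 0"

```text
t: 14.35
tool_pos: [0.6481, 0.126, 0.2418]
orientation: [-0.001, 0.996, -0.086, -0.001]
force: [-6.1, 2.4, 4.6]
opening: 0.0132
```

```bash
python3 s.py
```

```text
t 14.35 pos [0.6481 0.126  0.2418] yaw -9.86 z [-0.001   0.0016 -1.    ] xz,yz [-0.0013 -0.0014] F [-6.07  2.4   4.57] M [ 4.650e-01  1.351e+00 -1.000e-03] op 0.0132
```

>>> jog_arm --pt "0 0 1.5 0 0 0" --pt "0 0 1.5 0 0 0" --pt "0 0 0 0 0 0"

```text
t: 14.65
tool_pos: [0.6482, 0.1258, 0.2388]
orientation: [-0.001, 0.996, -0.086, -0.001]
force: [-6.9, 1.2, 3.9]
opening: 0.0131
```

```bash
python3 s.py
```

```text
t 14.65 pos [0.6482 0.1258 0.2388] yaw -9.86 z [-0.001   0.0013 -1.    ] xz,yz [-0.0012 -0.0011] F [-6.86  1.16  3.86] M [0.25  1.294 0.078] op 0.0131
```

>>> jog_arm --pt "0 0 1.5 0 0 0" --pt "0 0 1 0 0 0" --pt "0 0 0 0 0 0"

```text
t: 14.95
tool_pos: [0.6478, 0.1258, 0.2355]
orientation: [-0.001, 0.996, -0.086, -0.001]
force: [-7.3, 0.9, 1.1]
opening: 0.0135
```

```bash
python3 s.py
```

```text
t 14.95 pos [0.6478 0.1258 0.2355] yaw -9.89 z [-0.0025  0.0016 -1.    ] xz,yz [-0.0027 -0.0011] F [-7.32  0.93  1.07] M [ 0.9    1.334 -0.125] op 0.0135
```

>>> jog_arm --pt "0 0 1 0 0 0" --pt "0 0 0.5 0 0 0" --pt "0 0 0 0 0 0" --pt "0 0 0 0 0 0"

```text
t: 15.35
tool_pos: [0.6489, 0.1254, 0.2343]
orientation: [-0.001, 0.996, -0.086, -0.0]
force: [-2.6, 3.6, -0.3]
opening: 0.0132
```

```bash
python3 s.py; python3 - <<'E'
from station import *
import cv2
im=read_camera("scene")[:,:,::-1]
a=cv2.resize(im[205:275,135:195],None,fx=6.5,fy=6.5,interpolation=2);b=cv2.resize(im[160:230,205:265],None,fx=6.5,fy=6.5,interpolation=2)
cv2.imwrite("pics/s6.png",cv2.hconcat([a,b]))
E
```

```text
t 15.35 pos [0.6489 0.1254 0.2343] yaw -9.89 z [-1.0e-04  1.1e-03 -1.0e+00] xz,yz [-0.0003 -0.0011] F [-2.63  3.63 -0.34] M [1.096 0.504 0.482] op 0.0132
```

View pics/s6.png

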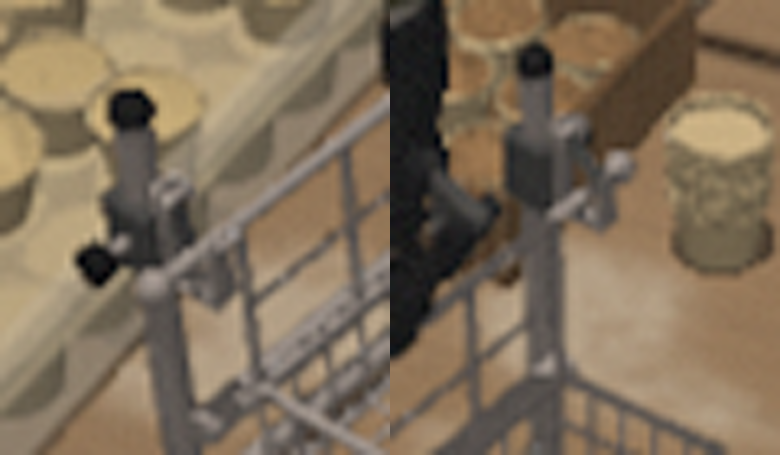

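```bash
python3 - <<'E'
from station import *
from h import *
S=camera_info("scene")
o=readout.get_obs(); p=o["tool_pos"]; yaw=np.radians(-9.89)
def balls(zb,roll,p=p):
    P=np.array([[0,.165*np.cos(roll),zb+.165*np.sin(roll)],[0,-.165*np.cos(roll),zb-.165*np.sin(roll)]])
    return proj(S,tf([p[0]-.001,p[1]-.0018,yaw],P))
zb=p[2]-.0067
for r in(-2,0,2): print(r,balls(zb,np.radians(r)).round(1))
obs=np.array([(158.4,248.5),(240.4,185.1)])
print(least_squares(lambda v:(balls(v[0],v[1])-obs)[:,1],[zb,0]).x*[1000,57.3],zb)
E
```

```text
-2 [[158.9 250.5]
 [240.4 183.5]]
0 [[158.6 248.8]
 [240.4 185.1]]
2 [[158.4 247.1]
 [240.4 186.7]]
[2.28124890e+02 2.00231103e-01] 0.22764763666048227
```

The measured balls at (158,248) and (240,185) fit a level bar at z≈0.228, so it hasn't slipped in the hand. Continuing in 1 mm steps towards the bottom.

>>> jog_arm --pt "0 0 1 0 0 0" --pt "0 0 0.5 0 0 0" --pt "0 0 0 0 0 0" --pt "0 0 0 0 0 0"

```text
t: 15.8
tool_pos: [0.6489, 0.124, 0.2325]
orientation: [0.0, 0.996, -0.087, -0.0]
force: [-2.7, 0.8, -0.8]
opening: 0.013
```

```bash
python3 s.py
```

```text
t 15.8 pos [0.6489 0.124  0.2325] yaw -9.98 z [-7.e-04 -6.e-04 -1.e+00] xz,yz [-0.0006  0.0007] F [-2.74  0.84 -0.8 ] M [0.525 0.657 0.526] op 0.013
```

>>> jog_arm --pt "0 0 1 0 0 0" --pt "0 0 0.5 0 0 0" --pt "0 0 0 0 0 0" --pt "0 0 0 0 0 0"

```text
t: 16.2
tool_pos: [0.6488, 0.1242, 0.2309]
orientation: [0.0, 0.996, -0.087, -0.0]
force: [-4.7, 0.6, -3.1]
opening: 0.0134
```

```bash
python3 s.py
```

```text
t 16.2 pos [0.6488 0.1242 0.2309] yaw -9.97 z [-1.e-03 -5.e-04 -1.e+00] xz,yz [-0.0009  0.0007] F [-4.66  0.59 -3.1 ] M [0.066 0.792 0.525] op 0.0134
```

>>> jog_arm --pt "0 0 1 0 0 0" --pt "0 0 0 0 0 0" --pt "0 0 0 0 0 0"

```text
t: 16.5
tool_pos: [0.6488, 0.1244, 0.23]
orientation: [0.0, 0.996, -0.087, -0.0]
force: [-4.3, -0.1, -4.3]
opening: 0.0131
```

```bash
python3 s.py
```

```text
t 16.5 pos [0.6488 0.1244 0.23  ] yaw -9.96 z [-6.e-04 -2.e-04 -1.e+00] xz,yz [-0.0006  0.0003] F [-4.31 -0.11 -4.28] M [-0.001  0.825  0.58 ] op 0.0131
```

>>> jog_arm --pt "0 0 1 0 0 0" --pt "0 0 0 0 0 0" --pt "0 0 0 0 0 0"

```text
t: 16.8
tool_pos: [0.6499, 0.124, 0.2297]
orientation: [-0.0, 0.996, -0.088, 0.001]
force: [-0.0, 0.2, -2.8]
opening: 0.0131
```

```bash
python3 s.py
```

```text
t 16.8 pos [0.6499 0.124  0.2297] yaw -10.05 z [ 0.002  0.    -1.   ] xz,yz [ 0.0019 -0.0004] F [-0.02  0.22 -2.76] M [ 0.025 -0.207  0.057] op 0.0131
```

>>> jog_arm --pt "0 0 1 0 0 0" --pt "0 0 0 0 0 0" --pt "0 0 0 0 0 0"

```text
t: 17.1
tool_pos: [0.6495, 0.1241, 0.2287]
orientation: [0.0, 0.996, -0.087, 0.001]
force: [1.7, 0.0, -1.6]
opening: 0.0135
```

```bash
python3 s.py
```

```text
t 17.1 pos [0.6495 0.1241 0.2287] yaw -9.99 z [ 1.2e-03 -2.0e-04 -1.0e+00] xz,yz [ 0.0013 -0.    ] F [ 1.67  0.03 -1.63] M [-0.402 -0.398  0.231] op 0.0135
```

At t=16.8 the left latch released: the sideways force vanished, so it has snapped. Now the right side carries about 1.8 N with Mx -0.4, which means the right bottom is reached at bar z≈0.222. I'm lowering the left side by rolling about the right hook: 0.4° plus 1 mm per step.

>>> jog_arm --pt "0 0 1 -0.4 0 0" --pt "0 0 0 0 0 0" --pt "0 0 0 0 0 0"

```text
t: 17.4
tool_pos: [0.6493, 0.1243, 0.2275]
orientation: [0.004, 0.996, -0.087, -0.0]
force: [2.0, -1.9, -1.7]
opening: 0.0129
```

```bash
python3 s.py
```

```text
t 17.4 pos [0.6493 0.1243 0.2275] yaw -9.97 z [-6.0e-04 -7.2e-03 -1.0e+00] xz,yz [0.0006 0.0072] F [ 1.96 -1.87 -1.72] M [-0.575 -0.552  0.259] op 0.0129
```

>>> jog_arm --pt "0 0 1 -0.4 0 0" --pt "0 0 0 0 0 0" --pt "0 0 0 0 0 0"

```text
t: 17.7
tool_pos: [0.6493, 0.1244, 0.2266]
orientation: [0.007, 0.996, -0.087, -0.0]
force: [2.9, -1.8, 0.1]
opening: 0.013
```

```bash
python3 s.py
```

```text
t 17.7 pos [0.6493 0.1244 0.2266] yaw -9.98 z [-0.0016 -0.0138 -0.9999] xz,yz [0.0008 0.0139] F [ 2.91 -1.84  0.12] M [-0.573 -0.816  0.271] op 0.013
```

Fx is +2.9 N with Mz on the right side, so the right end is bearing on the sloping side near the tip. Easing 2 mm towards the post.

>>> jog_arm --pt "1 0 0 0 0 0" --pt "1 0 0 0 0 0" --pt "0 0 0 0 0 0" --pt "0 0 0 0 0 0"

```text
t: 18.1
tool_pos: [0.6506, 0.1244, 0.2259]
orientation: [0.007, 0.996, -0.087, -0.001]
force: [0.9, 0.1, -3.5]
opening: 0.0133
```

```bash
python3 s.py; python3 - <<'E'
from station import *
import cv2
im=read_camera("scene")[:,:,::-1]
a=cv2.resize(im[205:275,135:195],None,fx=6.5,fy=6.5,interpolation=2);b=cv2.resize(im[160:230,205:265],None,fx=6.5,fy=6.5,interpolation=2)
cv2.imwrite("pics/s7.png",cv2.hconcat([a,b]))
im=read_camera("top")[:,:,::-1]
cv2.imwrite("pics/t7.png",cv2.resize(im[140:210,195:255],None,fx=8,fy=8,interpolation=2))
E
```

```text
t 18.1 pos [0.6506 0.1244 0.2259] yaw -9.95 z [-0.0035 -0.0134 -0.9999] xz,yz [-0.0012  0.0139] F [ 0.88  0.14 -3.46] M [-0.018 -0.156  0.041] op 0.0133
```

View pics/s7.png

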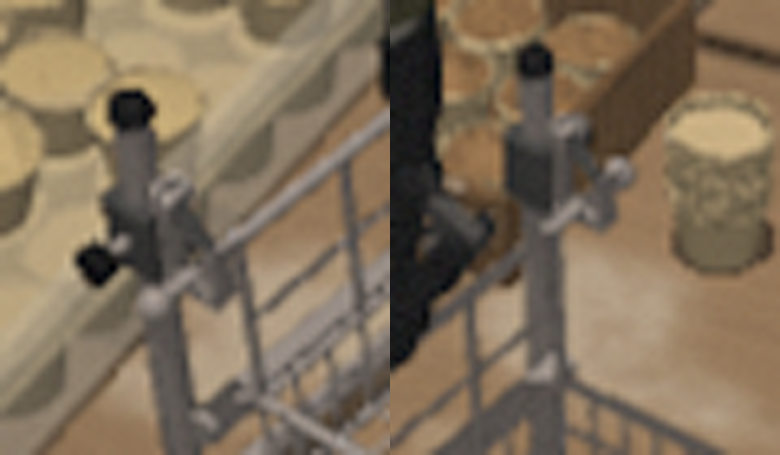

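View pics/t7.png

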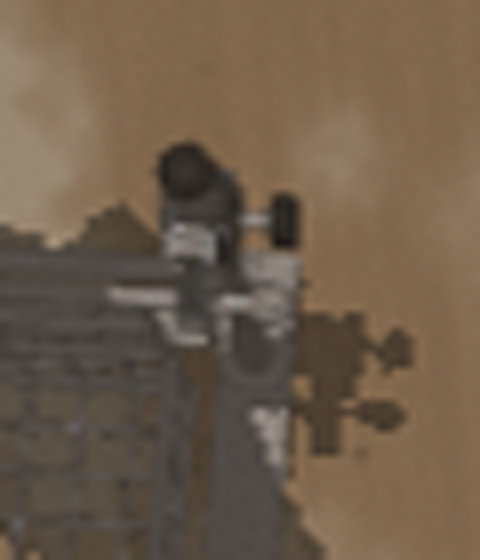

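Contacts cleared (Fz = weight only). The top view shows the right tongue shut across the bar at about (198,290). Lowering further.

>>> jog_arm --pt "0 0 1 0 0 0" --pt "0 0 0 0 0 0" --pt "0 0 0 0 0 0"

```text
t: 18.5
tool_pos: [0.6508, 0.1243, 0.2253]
orientation: [0.007, 0.996, -0.087, -0.001]
force: [-0.9, 0.5, -3.4]
opening: 0.0131
```

```bash
python3 s.py
```

```text
t 18.5 pos [0.6508 0.1243 0.2253] yaw -9.95 z [-0.0027 -0.0135 -0.9999] xz,yz [-0.0004  0.0138] F [-0.92  0.46 -3.4 ] M [0.202 0.017 0.106] op 0.0131
```

>>> jog_arm --pt "0 0 1 0 0 0" --pt "0 0 0 0 0 0" --pt "0 0 0 0 0 0"

```text
t: 18.8
tool_pos: [0.6508, 0.1244, 0.2247]
orientation: [0.007, 0.996, -0.087, -0.001]
force: [-3.7, 0.1, 0.5]
opening: 0.0131
```

```bash
python3 s.py
```

```text
t 18.8 pos [0.6508 0.1244 0.2247] yaw -9.94 z [-0.0024 -0.0135 -0.9999] xz,yz [-0.0001  0.0137] F [-3.7   0.1   0.52] M [0.106 0.659 0.231] op 0.0131
```

Now up +3.9 N, balanced left/right, but Fx is -3.7 N. Its lever matches the hook height, so the contact is on the shank side, more at the left. Easing back 1 mm to centre.

>>> jog_arm --pt "-1 0 0 0 0 0" --pt "0 0 0 0 0 0" --pt "0 0 0 0 0 0"

```text
t: 19.1
tool_pos: [0.6504, 0.1244, 0.2244]
orientation: [0.007, 0.996, -0.087, -0.0]
force: [2.5, 1.5, -1.5]
opening: 0.0132
```

```bash
python3 s.py;  python3 - <<'E'
from station import *
import cv2
im=read_camera("top")[:,:,::-1]
cv2.imwrite("pics/t8.png",cv2.resize(im[130:230,90:250],None,fx=5,fy=5,interpolation=2))
im=read_camera("wrist")[:,:,::-1]
cv2.imwrite("pics/w8.png",cv2.resize(im,None,fx=1.5,fy=1.5))
E
```

```text
t 19.1 pos [0.6504 0.1244 0.2244] yaw -9.96 z [-0.0014 -0.0134 -0.9999] xz,yz [0.0009 0.0135] F [ 2.45  1.49 -1.51] M [ 0.13  -0.489  0.265] op 0.0132
```

View pics/w8.png

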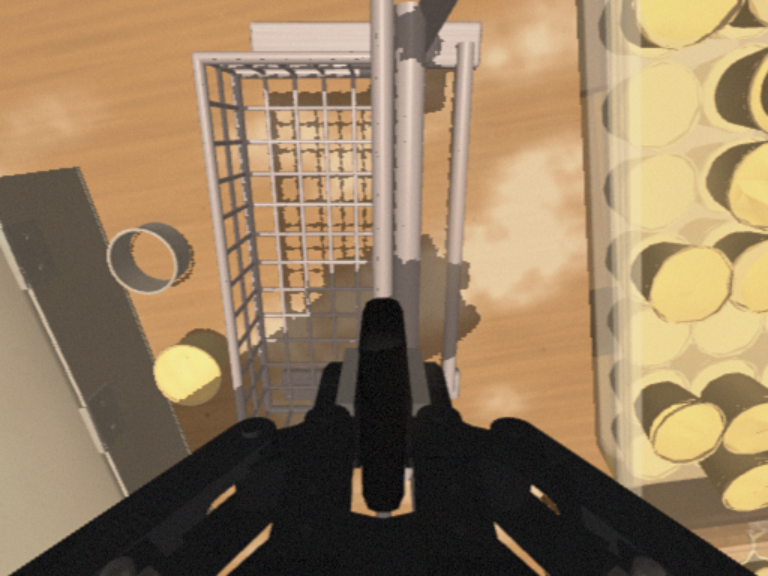

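View pics/t8.png

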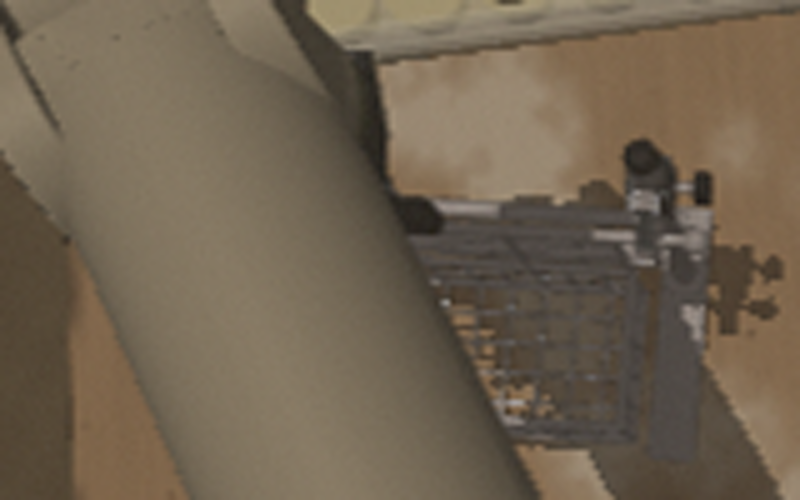

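The shift flips Fx while Mz stays at +0.25. So the left end is touching shank side and the right end tip side, which means the hooks' line is yawed slightly more positive than my bar. I'm yielding with 0.8° of yaw.

>>> jog_arm --pt "0 0 0 0 0 -0.4" --pt "0 0 0 0 0 -0.4" --pt "0 0 0 0 0 0" --pt "0 0 0 0 0 0"

```text
t: 19.6
tool_pos: [0.6503, 0.1243, 0.2244]
orientation: [0.007, 0.997, -0.08, -0.0]
force: [3.3, 2.2, -1.9]
opening: 0.0127
```

```bash
python3 s.py
```

```text
t 19.6 pos [0.6503 0.1243 0.2244] yaw -9.2 z [-0.0019 -0.0134 -0.9999] xz,yz [0.0003 0.0136] F [ 3.28  2.24 -1.86] M [ 0.327 -0.891 -0.55 ] op 0.0127
```

The stiff response in both directions suggests I'm at the foot of the tip-side slope. The slope contact at x≈0.649 puts the flat bottom about 4 mm farther in. I'll lift 1.5 mm, restore the yaw and shift 3.5 mm towards the posts.

>>> jog_arm --pt "0 0 -1 0 0 0.3" --pt "0 0 -0.5 0 0 0.3" --pt "1.5 0 0 0 0 0" --pt "1 0 0 0 0 0" --pt "1 0 0 0 0 0" --pt "0 0 0 0 0 0" --pt "0 0 0 0 0 0"

```text
t: 20.3
tool_pos: [0.6511, 0.1237, 0.2254]
orientation: [0.008, 0.996, -0.085, -0.003]
force: [-10.1, -1.0, 1.1]
opening: 0.0132
```

```bash
python3 s.py
```

```text
t 20.3 pos [0.6511 0.1237 0.2254] yaw -9.72 z [-0.0078 -0.0147 -0.9999] xz,yz [-0.0052  0.0159] F [-10.12  -1.04   1.12] M [-0.145  2.125 -0.138] op 0.0132
```

Still restrained on the shank side (Fx -10 N), so I'm backing off now. Then I'll measure the hook from the images.

>>> jog_arm --pt "-1.5 0 0 0 0 0" --pt "-1 0 0 0 0 0" --pt "0 0 0 0 0 0"

```text
t: 20.6
tool_pos: [0.6508, 0.1242, 0.2257]
orientation: [0.007, 0.996, -0.085, -0.001]
force: [-1.0, -0.4, -3.8]
opening: 0.0132
```

```bash
python3 s.py; python3 - <<'E'
from station import *
from h import *
import cv2
T=camera_info("top");S=camera_info("scene")
St=[.6754,.1185,-.1736]
s=.2205
for y in(-.141,.141):
  for nm,P in dict(cap=(0,y,.293),lipend=(-.045,y,s+.029),tiptop=(-.036,y,s+.018),pivot=(-.017,y,s+.036),shutend=(-.036,y,s+.018),foldend=(-.017,y,s+.010),barseat=(-.026,y,s)).items():
    print(y,nm,"T",proj(T,tf(St,P))[0].round(1),"S",proj(S,tf(St,P))[0].round(1))
im=read_camera("top")[:,:,::-1]; cv2.imwrite("pics/t9.png",cv2.resize(im[150:195,200:250],None,fx=12,fy=12,interpolation=1))
im=read_camera("scene")[:,:,::-1]
a=cv2.resize(im[210:260,140:175],None,fx=11,fy=11,interpolation=1);b=cv2.resize(im[165:215,215:250],None,fx=11,fy=11,interpolation=1)
cv2.imwrite("pics/s9.png",cv2.hconcat([a,b]))
for q in("latch_left","latch_right"):
  for d in silhouettes("scene",q)[:2]: print(q,d["conf"],d["box"])
E
```

```text
t 20.6 pos [0.6508 0.1242 0.2257] yaw -9.76 z [-0.0027 -0.0138 -0.9999] xz,yz [-0.0003  0.014 ] F [-1.01 -0.4  -3.81] M [ 0.029 -0.013 -0.079] op 0.0132
-0.141 cap T [217.5 160.1] S [227.3 166.9]
-0.141 lipend T [217.8 181.6] S [240.1 185. ]
-0.141 tiptop T [218.5 179.2] S [237.6 187. ]
-0.141 pivot T [218.4 170.4] S [232.3 179.5]
-0.141 shutend T [218.5 179.2] S [237.6 187. ]
-0.141 foldend T [219.4 172.8] S [232.4 186.8]
-0.141 barseat T [219.5 177. ] S [235.  190.7]
0.141 cap T [104.7 153.1] S [154.5 218.8]
0.141 lipend T [108.8 174.7] S [169.7 239.6]
0.141 tiptop T [111.  172.4] S [167.5 241.4]
0.141 pivot T [109.4 163.6] S [161.1 232.9]
0.141 shutend T [111.  172.4] S [167.5 241.4]
0.141 foldend T [113.2 166.2] S [162.3 240.6]
0.141 barseat T [114.1 170.4] S [165.3 245.1]
latch_left 0.52 [206.1, 243.4, 98.8, 104.9]
latch_right 0.24 [159.8, 258.6, 29.5, 81.2]
```

View pics/t9.png

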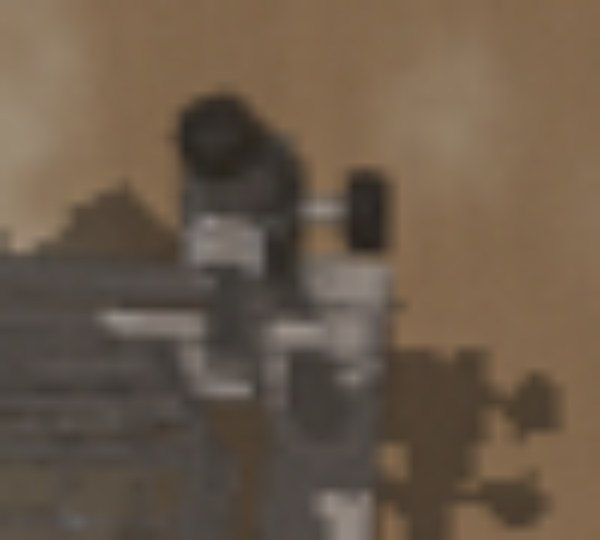

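View pics/s9.png

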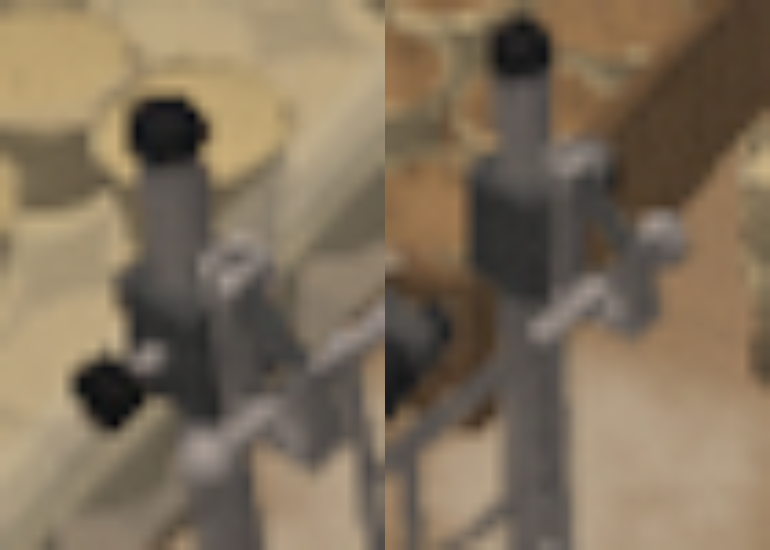

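Both tongues are clearly shut: each dark diagonal runs from pivot to tip, the left from about (240,270) to (300,370), the right from about (590,165) to (635,245). The bar passes beneath them. It now hangs free, so I'm probing the slot's x range at this height.

>>> jog_arm --pt "-1 0 0 0 0 0" --pt "-0.5 0 0 0 0 0" --pt "0 0 0 0 0 0" --pt "0 0 0 0 0 0"

```text
t: 21.2
tool_pos: [0.6498, 0.1244, 0.226]
orientation: [0.007, 0.996, -0.085, -0.0]
force: [1.9, -0.1, -2.6]
opening: 0.0129
```

```bash
python3 s.py
```

```text
t 21.2 pos [0.6498 0.1244 0.226 ] yaw -9.76 z [-0.0016 -0.0136 -0.9999] xz,yz [0.0007 0.0137] F [ 1.87 -0.09 -2.63] M [-0.049 -0.521  0.177] op 0.0129
```

>>> jog_arm --pt "-1 0 0 0 0 0" --pt "0 0 0 0 0 0" --pt "0 0 0 0 0 0"

```text
t: 21.5
tool_pos: [0.6494, 0.1244, 0.2263]
orientation: [0.007, 0.996, -0.085, 0.001]
force: [5.1, 0.2, -3.3]
opening: 0.0132
```

```bash
python3 s.py
```

```text
t 21.5 pos [0.6494 0.1244 0.2263] yaw -9.79 z [-1.000e-04 -1.350e-02 -9.999e-01] xz,yz [0.0022 0.0133] F [ 5.05  0.22 -3.32] M [-1.00e-03 -1.31e+00  2.25e-01] op 0.0132
```

There's almost no x play at this height, which is odd for a 14 mm slot. I'm re-centring, raising 3 mm and probing again, to learn where in the hook the bar sits.

>>> jog_arm --pt "1.5 0 0 0 0 0" --pt "0 0 -1.5 0 0 0" --pt "0 0 -1.5 0 0 0" --pt "0 0 0 0 0 0" --pt "0 0 0 0 0 0"

```text
t: 22.0
tool_pos: [0.6499, 0.1245, 0.2288]
orientation: [0.007, 0.996, -0.085, -0.001]
force: [0.4, -0.4, -2.5]
opening: 0.0131
```

```bash
python3 s.py
```

```text
t 22.0 pos [0.6499 0.1245 0.2288] yaw -9.76 z [-0.0026 -0.0137 -0.9999] xz,yz [-0.0003  0.0139] F [ 0.45 -0.41 -2.53] M [-0.014 -0.17  -0.023] op 0.0131
```

>>> jog_arm --pt "1.5 0 0 0 0 0" --pt "0.5 0 0 0 0 0" --pt "0 0 0 0 0 0" --pt "0 0 0 0 0 0"

```text
t: 22.4
tool_pos: [0.652, 0.124, 0.2288]
orientation: [0.007, 0.996, -0.085, -0.001]
force: [-0.6, -0.4, -3.5]
opening: 0.013
```

```bash
python3 s.py
```

```text
t 22.4 pos [0.652  0.124  0.2288] yaw -9.77 z [-0.0025 -0.0136 -0.9999] xz,yz [-0.0002  0.0139] F [-0.58 -0.38 -3.55] M [ 0.035 -0.154  0.084] op 0.013
```

>>> jog_arm --pt "1.5 0 0 0 0 0" --pt "1 0 0 0 0 0" --pt "0 0 0 0 0 0" --pt "0 0 0 0 0 0"

```text
t: 22.8
tool_pos: [0.6538, 0.1239, 0.2288]
orientation: [0.007, 0.996, -0.085, -0.001]
force: [-3.6, 1.2, -1.5]
opening: 0.0131
```

```bash
python3 s.py
```

```text
t 22.8 pos [0.6538 0.1239 0.2288] yaw -9.75 z [-0.0038 -0.0136 -0.9999] xz,yz [-0.0015  0.0141] F [-3.65  1.19 -1.51] M [ 0.047  1.119 -0.286] op 0.0131
```

>>> jog_arm --pt "1.5 0 0 0 0 0" --pt "1 0 0 0 0 0" --pt "0 0 0 0 0 0" --pt "0 0 0 0 0 0"

```text
t: 23.2
tool_pos: [0.6553, 0.1239, 0.2291]
orientation: [0.007, 0.996, -0.084, -0.002]
force: [-8.4, 1.5, 2.9]
opening: 0.0135
```

```bash
python3 s.py
```

```text
t 23.2 pos [0.6553 0.1239 0.2291] yaw -9.69 z [-0.0055 -0.0137 -0.9999] xz,yz [-0.0031  0.0144] F [-8.45  1.52  2.88] M [ 0.019  2.522 -0.042] op 0.0135
```

Higher up, the lever (.31–.34 m) shows the +x stop is the rail, with the bar about 23 mm ahead there, so the stand fit is right and x≈0.6505 is mid-hook. Lower down the walls close in, so that is the hook's bottom. Returning to mid-hook and setting down.

>>> jog_arm --pt "-2 0 0 0 0 0" --pt "-2 0 0 0 0 0" --pt "-1.4 0 0 0 0 0" --pt "0 0 1 0 0 0" --pt "0 0 1.5 0 0 0" --pt "0 0 0 0 0 0" --pt "0 0 0 0 0 0"

```text
t: 23.9
tool_pos: [0.6515, 0.124, 0.2265]
orientation: [0.007, 0.996, -0.085, -0.001]
force: [-2.9, -1.5, 0.7]
opening: 0.0136
```

```bash
python3 s.py
```

```text
t 23.9 pos [0.6515 0.124  0.2265] yaw -9.77 z [-0.0025 -0.0137 -0.9999] xz,yz [-0.0001  0.0139] F [-2.88 -1.46  0.67] M [-0.096  0.548 -0.051] op 0.0136
```

>>> jog_arm --pt "0 0 0.7 0 0 0" --pt "0 0 0 0 0 0" --pt "0 0 0 0 0 0"

```text
t: 24.2
tool_pos: [0.6515, 0.1241, 0.2263]
orientation: [0.007, 0.996, -0.085, -0.0]
force: [-6.2, -0.4, 6.1]
opening: 0.0132
```

```bash
python3 s.py
```

```text
t 24.2 pos [0.6515 0.1241 0.2263] yaw -9.76 z [-0.002  -0.0137 -0.9999] xz,yz [0.0004 0.0138] F [-6.21 -0.39  6.14] M [-0.25   1.116 -0.102] op 0.0132
```

>>> jog_arm --pt "0 0 0.7 0 0 0" --pt "0 0 0 0 0 0" --pt "0 0 0 0 0 0"

```text
t: 24.5
tool_pos: [0.6514, 0.1242, 0.226]
orientation: [0.007, 0.996, -0.085, -0.0]
force: [-7.4, -1.1, 6.6]
opening: 0.0132
```

```bash
python3 s.py
```

```text
t 24.5 pos [0.6514 0.1242 0.226 ] yaw -9.76 z [-0.0018 -0.0136 -0.9999] xz,yz [0.0005 0.0137] F [-7.37 -1.07  6.58] M [-0.232  1.362 -0.167] op 0.0132
```

The contacts now make sense: the channel bottom is only about 8 mm wide for a 7 mm bar, so the seat is at TCP x≈0.6504 and I've been riding its inner slope at 0.6515. Lifting slightly, moving -1.2 mm, lowering again.

>>> jog_arm --pt "0 0 -1 0 0 0" --pt "-1.2 0 0 0 0 0" --pt "0 0 0 0 0 0" --pt "0 0 0 0 0 0"

```text
t: 24.9
tool_pos: [0.6505, 0.1241, 0.2253]
orientation: [0.007, 0.996, -0.085, -0.001]
force: [0.3, 0.5, -2.7]
opening: 0.013
```

```bash
python3 s.py
```

```text
t 24.9 pos [0.6505 0.1241 0.2253] yaw -9.77 z [-0.0027 -0.0137 -0.9999] xz,yz [-0.0003  0.014 ] F [ 0.33  0.52 -2.67] M [-0.006 -0.111  0.038] op 0.013
```

>>> jog_arm --pt "0 0 1 0 0 0" --pt "0 0 0 0 0 0" --pt "0 0 0 0 0 0"

```text
t: 25.2
tool_pos: [0.6505, 0.1242, 0.2248]
orientation: [0.007, 0.996, -0.085, -0.001]
force: [-0.2, -0.5, -3.4]
opening: 0.0131
```

```bash
python3 s.py
```

```text
t 25.2 pos [0.6505 0.1242 0.2248] yaw -9.77 z [-0.0025 -0.0138 -0.9999] xz,yz [-0.0001  0.014 ] F [-0.17 -0.47 -3.45] M [ 0.037 -0.162 -0.044] op 0.0131
```

Free and centred. Going down in 0.7 mm steps.

>>> jog_arm --pt "0 0 0.7 0 0 0" --pt "0 0 0 0 0 0" --pt "0 0 0 0 0 0"

```text
t: 25.5
tool_pos: [0.6505, 0.1242, 0.2244]
orientation: [0.007, 0.996, -0.085, -0.0]
force: [0.5, 0.2, -2.6]
opening: 0.0136
```

```bash
python3 s.py
```

```text
t 25.5 pos [0.6505 0.1242 0.2244] yaw -9.76 z [-0.0021 -0.0137 -0.9999] xz,yz [0.0002 0.0138] F [ 0.48  0.15 -2.55] M [-0.18  -0.06   0.012] op 0.0136
```

>>> jog_arm --pt "0 0 0.7 0 0 0" --pt "0 0 0 0 0 0" --pt "0 0 0 0 0 0"

```text
t: 25.8
tool_pos: [0.6505, 0.1243, 0.2241]
orientation: [0.007, 0.996, -0.085, -0.0]
force: [-1.6, -0.5, 1.3]
opening: 0.0131
```

```bash
python3 s.py
```

```text
t 25.8 pos [0.6505 0.1243 0.2241] yaw -9.77 z [-0.0017 -0.0136 -0.9999] xz,yz [0.0006 0.0137] F [-1.64 -0.51  1.32] M [-0.33   0.194  0.033] op 0.0131
```

>>> jog_arm --pt "0 0 0.7 0 0 0" --pt "0 0 0 0 0 0" --pt "0 0 0 0 0 0"

```text
t: 26.1
tool_pos: [0.6505, 0.1243, 0.224]
orientation: [0.007, 0.996, -0.085, 0.0]
force: [-2.9, -0.9, 6.7]
opening: 0.0128
```

```bash
python3 s.py
```

```text
t 26.1 pos [0.6505 0.1243 0.224 ] yaw -9.77 z [-0.0011 -0.0136 -0.9999] xz,yz [0.0012 0.0136] F [-2.87 -0.89  6.71] M [-0.44   0.641  0.025] op 0.0128
```

Hard stop: +10 N total, centred at y≈-25 mm, so about 6 N right and 4 N left. Both ends are bearing, and z doesn't yield. The seats (right z≈0.219, left z≈0.215) lie 7–10 mm below where each latch snapped, as specified. Relieving most of the load, then checking the pictures before letting go.

>>> jog_arm --pt "-0.3 0 -0.6 0 0 0" --pt "0 0 0 0 0 0" --pt "0 0 0 0 0 0"

```text
t: 26.4
tool_pos: [0.6505, 0.1243, 0.224]
orientation: [0.007, 0.996, -0.085, -0.0]
force: [0.8, -1.1, 5.4]
opening: 0.0133
```

```bash
python3 s.py; cat > pic.py <<'E'
import sys
from station import *
import cv2
n=sys.argv[1]
im=read_camera("scene")[:,:,::-1]
a=cv2.resize(im[210:260,140:175],None,fx=11,fy=11,interpolation=1);b=cv2.resize(im[165:215,215:250],None,fx=11,fy=11,interpolation=1)
cv2.imwrite(f"pics/sa{n}.png",cv2.hconcat([a,b]))
cv2.imwrite(f"pics/sb{n}.png",cv2.resize(im[120:330,120:330],None,fx=2.8,fy=2.8,interpolation=2))
E
python3 pic.py 10
```

```text
t 26.4 pos [0.6505 0.1243 0.224 ] yaw -9.78 z [-0.0012 -0.0136 -0.9999] xz,yz [0.0011 0.0136] F [ 0.82 -1.15  5.39] M [-0.414  0.01   0.02 ] op 0.0133
```

View pics/sa10.png

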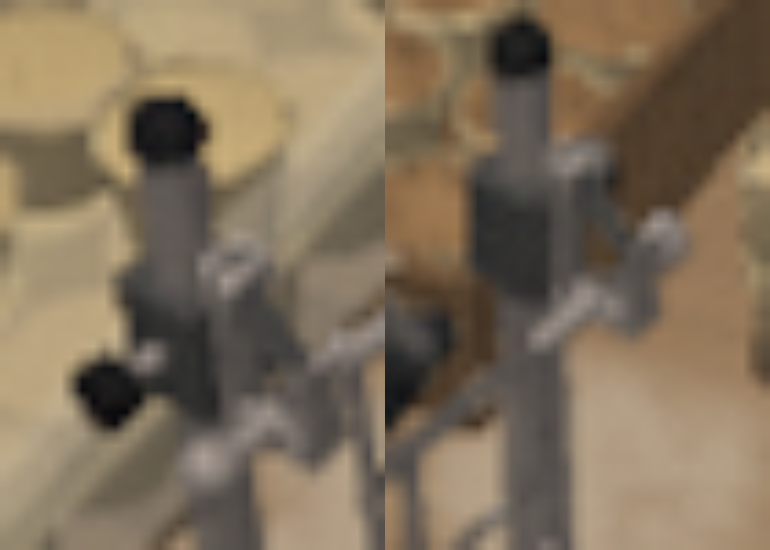

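Both tongues are shut and the bar is visible beneath each. A small roll test (left down 0.25°) checks that the left end is on solid bottom.

>>> jog_arm --pt "0 0 0 -0.25 0 0" --pt "0 0 0 0 0 0" --pt "0 0 0 0 0 0"

```text
t: 26.75
tool_pos: [0.6505, 0.1242, 0.224]
orientation: [0.009, 0.996, -0.085, -0.0]
force: [-0.8, -1.6, 5.8]
opening: 0.0133
```

```bash
python3 s.py
```

```text
t 26.75 pos [0.6505 0.1242 0.224 ] yaw -9.78 z [-0.002  -0.0178 -0.9998] xz,yz [0.0011 0.0178] F [-0.79 -1.63  5.79] M [-0.29   0.007  0.063] op 0.0133
```

The left load rose to about half, so both ends are solid on the bottom. Easing the load and letting go.

>>> jog_arm --pt "0 0 -0.6 0 0 0" --pt "0 0 0 0 0 0"

```text
t: 26.95
tool_pos: [0.6504, 0.1242, 0.224]
orientation: [0.009, 0.996, -0.085, -0.001]
force: [1.4, -1.0, 2.3]
opening: 0.013
```

```bash
python3 s.py
```

```text
t 26.95 pos [0.6504 0.1242 0.224 ] yaw -9.78 z [-0.0026 -0.0178 -0.9998] xz,yz [0.0005 0.018 ] F [ 1.41 -0.97  2.27] M [-0.15  -0.464  0.062] op 0.013
```

>>> jog_arm --pt "0 0 0 0 0 0" --pt "0 0 0 0 0 0" --pt "0 0 0 0 0 0" --pt "0 0 0 0 0 0" --pt "0 0 0 0 0 0" --pt "0 0 0 0 0 0" --pt "0 0 0 0 0 0" --pt "0 0 0 0 0 0" --gripper 0.3

```text
t: 27.75
tool_pos: [0.6501, 0.1243, 0.2241]
orientation: [0.009, 0.996, -0.085, -0.001]
force: [-0.0, -0.3, 0.7]
opening: 0.0552
```

```bash
python3 s.py; python3 pic.py 11
```

```text
t 27.75 pos [0.6501 0.1243 0.2241] yaw -9.77 z [-0.003  -0.018  -0.9998] xz,yz [0.0001 0.0182] F [-0.03 -0.31  0.72] M [0.016 0.04  0.019] op 0.0552
```

View pics/sb11.png

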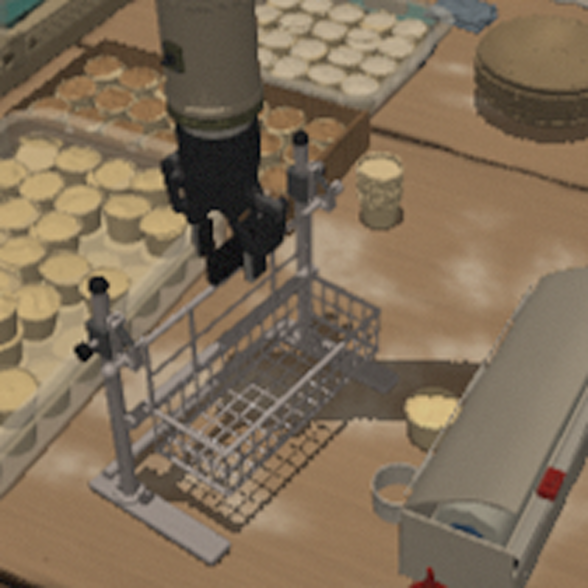

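Released, and the basket hangs. Retreating straight up, slowly at first.

>>> jog_arm --pt "0 0 -4 0 0 0" --pt "0 0 -8 0 0 0" --pt "0 0 -10 0 0 0" --pt "0 0 -15 0 0 0" --pt "0 0 -20 0 0 0" --pt "0 0 -25 0 0 0" --pt "0 0 -25 0 0 0" --pt "0 0 -20 0 0 0" --pt "0 0 -10 0 0 0" --pt "0 0 0 0 0 0" --pt "0 0 0 0 0 0" --pt "0 0 0 0 0 0" --pt "0 0 0 0 0 0" --pt "0 0 0 0 0 0" --pt "0 0 0 0 0 0"

```text
t: 29.3
tool_pos: [0.6505, 0.1266, 0.3607]
orientation: [0.009, 0.996, -0.085, -0.001]
force: [-0.4, 0.2, 0.1]
opening: 0.0554
```

```bash
python3 s.py; python3 pic.py 12; python3 - <<'E'
from station import *
from h import *
import cv2
cv2.imwrite("pics/w12.png",read_camera("wrist")[:,:,::-1])
T=camera_info("top"); read_camera("top")
for q,z in(("custard_cup",.044),("small_ring",.031),("paper_cups",.086)):
    for d in silhouettes("top",q)[:1]: print(q,d["conf"],np.round(d["box"],1))
E
```

```text
t 29.3 pos [0.6505 0.1266 0.3607] yaw -9.77 z [-0.0037 -0.0181 -0.9998] xz,yz [-0.0005  0.0185] F [-0.38  0.19  0.06] M [-0.006 -0.019 -0.005] op 0.0554
custard_cup 0.82 [209.9 243.5  19.2  19.8]
paper_cups 0.87 [301.4 163.4  24.9  20.8]
```

View pics/sa12.png

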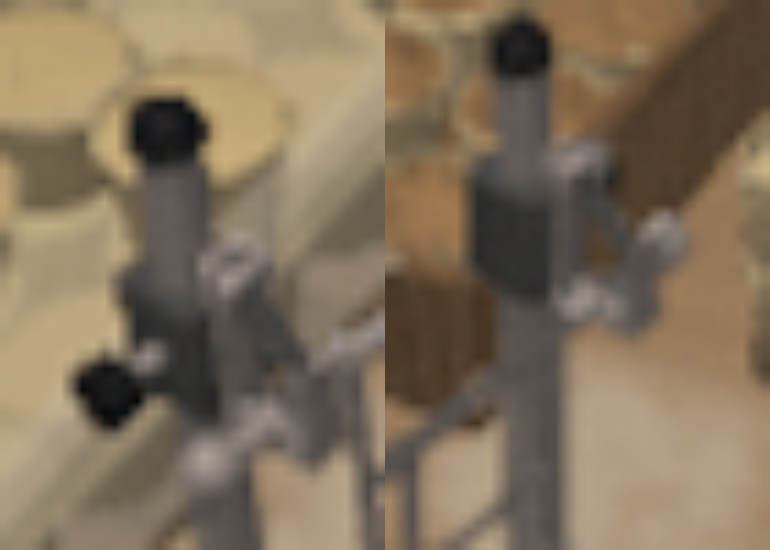

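View pics/sb12.png

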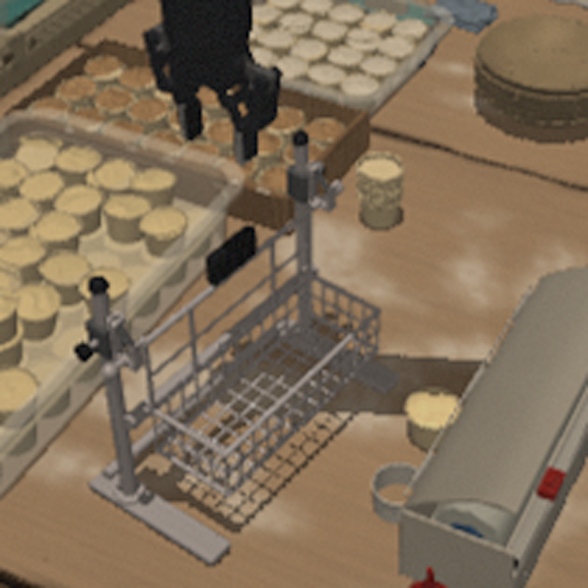

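View pics/w12.png

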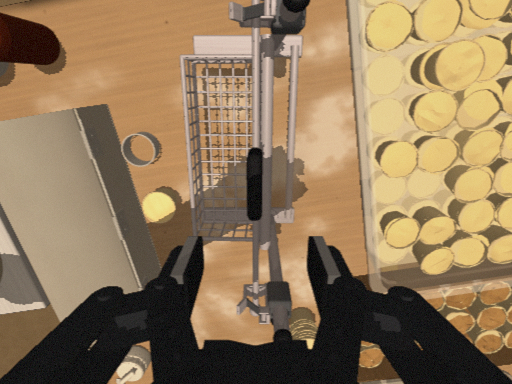

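The basket hangs at the same height as when held, with both tongues shut and the bar beneath them. The bystanders are where they were. Handing in.

```bash
python3 -c "
from station import *
order.close_job(); print(readout.get_obs()['t'])"
```

```text
the job is handed in; nothing more can be done
the job is handed in; nothing more can be done
```

The basket is hanging on the stand with both spring latches shut over its bar, and I handed the job in at about 29.5 s of the 69 s allowed.

- **Hanging:** I took the basket by its black grip and lowered it until both latches had folded and snapped shut, right one first. I then rolled the left end lower, because its hook sits about 4 mm below the right one.
- **Bottoms, while still held:** Pressing down met a hard stop with about 10 N in total. That was roughly 6 N on the right and 4 N on the left, and a small roll shifted load to the left end as it should. Estimated seat heights are about 0.219 m right and 0.215 m left. Both are 7–10 mm below where each latch snapped, as your description says.
- **After letting go:** The force on the tool returned to about zero. The pictures show both latches shut above the bar, the basket steady, and the gripper clear above it.
- **Bystanders:** The custard cup and the paper cups were found again, with their image boxes within about 3 pixels of before. The network missed the small ring in the last top picture, though the other two cameras show it standing.
- **What went less smoothly:** While feeling for the bottom I rode the hook's sloping sides. This pushed sideways up to about 10 N in total over both hooks, which I backed off. The forces I read stayed below 15 N a side, but they were taken only at the end of each move. The wire basket's forward/back play near the bottom was also tighter than I expected from the dimensions.

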